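Fetch the plane from under the chest's lift-out trays and repack the chest

ROBOT

A 7-joint arm with a two-finger parallel gripper is mounted at the origin on a cart in front of the work surface, level with it; the furniture and walls round the work are solid. World frame = base frame: x ahead of the robot, y to its left, z up, the work surface at z = 0. Lengths are in m, angles in rad, forces in N, time in s.
With the tool pointing down it reaches from about 0.4 to 0.85 m from the base axis. Payload 4.5 kg.
Tool frame: the origin (TCP) lies midway between the tips of the shut fingers; the grasp point (between the pads) lies 19 mm behind it; z points along the fingers, y is the line along which they close (so a half turn about z gives the same grasp; the last joint's range is limited). The gripper opens to 88 mm and grips with 3 to 60 N. Pads are 18 mm wide; open, the fingers measure 123 mm over their backs; the gripper's body (75 mm by 187 mm) begins 45 mm behind the grasp point.
Start: joints at [-1.259, 0.689, -0.195, 1.565, 0.157, 0.902, -0.215], TCP at [0.171, 0.601, 0.239] pointing down, gripper open.
Joint ranges: [-3.01, 3.01], [-0.46, 2.08], [-1.47, 1.51], [0.13, 2.56], [-1, 4.14], [0.04, 2.09], [-2.66, 2.66]. Speed limits (rad/s): [2.57, 2.57, 3.14, 3.14, 3.14, 3.14, 3.14].

INTERFACE

Orientations are given as a unit quaternion [x, y, z, w].
In Python, from plant import get_state, viewer, workorder gives the robot as it stands. The module is installed in compiled form; this text tells all that it offers.
- The arm moves only by the tool step_arm, never from a script. Its argument "motion" is a list of rows, each an object of numbers: "wx", "wy", "wz": the turn, a rotation vector about the tool's x, y, z each as a share of 180 degrees, from -1 to 1; "dx", "dy", "dz": the shift along the tool's x, y, z each as a share of 8 cm, from -1 to 1; "claw": the finger opening in mm, from 0 to 88.1. A call has 1 to 8 rows; each row is the pose to reach, as a shift and turn from the pose commanded when the call began, along the tool's axes at that moment, turning the shorter way round; what a row does not reach only later rows make up. A row lasts 1/10 s, in which the tool goes at most 50 mm and 8.59 degrees, less where a joint would pass 70% of its speed; a pose out of reach is approached as far as the arm can. A call with a number of a shift or a turn outside -1 to 1 is refused whole. A call with a gripper value outside its range is refused whole. The fingers move at their own pace and stop on an object; "force" is the grip in N (left out, the last holds). Time passes only in rows, so rows that repeat a pose let the fingers close. It gives the time, the measured TCP pose, the force, the opening and the grip force at its end, in the units of the state.
- get_state(): the state, without advancing time (a new reading comes with each control period).
- viewer.snapshot(name): name is "side" or "top"; returns (picture, depth): 400x640x3 uint8, red, green, blue; 400x640 float32, m along the optical axis (not along the pixel's ray), 0 where there is no reading.
- viewer.calibration(name): a dict with "vfov" (degrees; the focal length in pixels is half the picture's height over the tangent of half this angle, whatever the lens; pixels are square), "cx", "cy" (the principal point, pixels), "dist_coeffs" ([k1, k2, p1, p2, k3] as OpenCV has them; the pictures are not rectified), "extrinsics" (4x4, takes a point from camera to world coordinates). Camera axes: x right, y down, z forward; pixel columns grow to the right and rows downward; lengths in m; the calibration is good to about 2 mm. A picture is of the moment at which its call begins. calibration takes no time and is no camera call.
- workorder.finish_job(): hands the job in; it is judged then, once.
The state is a dict: "clock": time; "q": joint angles; "qd": joint speeds; "joint_torque": joint torques, N m; "tool_pos": TCP position; "eef_rot": TCP orientation; "contact_force": force on the tool from outside, world axes, zero at the start; "moment": the same for the moment, N m; "opening": opening from 0.0 (shut) to 1.0 (fully open); "finger_force": force on a finger pad.
Only numpy, scipy, OpenCV 4.12 (cv2) and the standard library are available. Lean on these libraries where they do the work, as an engineer would, in place of code of your own. Each camera call takes 0.05 s, during which the arm holds its last target. There are 200 camera calls.

TASK

The smoothing plane is packed in the bottom of the open tool chest, under two lift-out trays that are held down by a loose locking bar. Take off the bar and then both trays and set all three down on the clear bench beside the chest, stand the plane on the middle of the pale wooden strip, in line with it, ready for planing, then put each tray back on the runners at the end of the chest it came from and lay the bar back down in its two notches. Leave everything else where it is.

Things in the scene. Friction and masses are not known exactly. Their poses are not given: they have to be found in the camera images.
- tool_chest: Open wooden tool chest, fixed, 346 x 228 mm; origin centre of underside, x along its length. Floor 5 mm thick. End boards 124 mm high with horns to 146 mm; between the horns a notch 38 mm wide, centred, bottom at z 124. Sides 96 mm high, scooped to 60 in the middle. Trays rest on runners (top z 84) with origins at x -103 and +103, y 0, about 6 mm play all round. Two floor bays, at y -53 and +53.
- locking_bar: Straight pale wooden bar with brass ends, 368 x 26 x 22 mm (x, y, z), 0.18 kg, loose; origin centre of underside, x along its length. Starts in the chest's two notches, along the chest's x, underside 124 mm above the bench, 2 mm above the trays.
- pale_tray: Lift-out tray of pale wood, dowels fixed in its outer bins; 108 x 200 x 38 mm (x, y, z), about 0.3 kg, loose; origin centre of underside. Walls 6, floor 5 mm. Grip it by the 10 mm thick partition along x through its middle (top at z 38); the bins beside it are empty for 50 mm each side. Starts at either end of the chest, its x along the chest's x.
- green_tray: The same tray painted green, brass screws fixed in its outer bins: 108 x 200 x 38 mm (x, y, z), same 10 mm partition along x through the middle to grip, origin centre of underside, loose. Starts at the other end of the chest, its x along the chest's x.
- smoothing_plane: Wooden smoothing plane, 52 mm wide (x), 165 long (y), 73 high, about 0.5 kg, loose; origin centre of its sole, z up. Body 48 mm high with parallel sides to grip (52 mm); iron and wedge stand above it. Starts on the chest's floor (5 mm above the bench) in one bay, along the chest's x, its ends under the trays.
- cork_block: Brown cork sanding block, 62 x 106 x 34 mm (x, y, z), loose, lying on the chest's floor in the other bay; origin centre of underside. It stays there.
- strip_top (a point): Centre of the top face of the pale planed strip, 340 x 50 x 30 mm, fixed on a low plywood planing board (390 x 84 mm, centred under the strip), its top 39 mm above the bench; x runs along the strip, y across it. The board's end stop and side battens are lower than the strip's top.
- oil_can: Green oil can with a long spout, 63 mm wide, 152 mm high, loose bystander; origin centre of underside.
- marking_gauge: Wooden marking gauge, 55 x 200 x 75 mm, loose bystander lying behind the work; origin centre of underside.
- try_square: Try square with dark stock and steel blade, 206 x 115 x 19 mm, loose bystander lying behind the work; origin centre of underside.

How it is judged:
By the outcome, as a careful person would: the job done as asked, in the order asked, and still so for the second after the job is handed in, with the robot touching nothing.
It also fails if it takes over 141 s, if anything falls off the work surface, if the arm or the gripper's body presses on something with over 40 N, if the wrist force passes 120 N, or if a joint passes its speed limit or range.

## Working session

There is one attempt and no reset: what is moved stays moved. The work goes in short steps, Python scripts to look and compute and a tool call to move; the robot and the scene stay as the last step left them, time stands still between calls to the robot, and variables do not carry over. Pictures are saved under pics/ and viewed, at most 14 in all, crops included, and the job is handed in when it is done.

Besides the shell and the picture viewer there is one more tool, called after "Call:" as name([rows], argument=value, ...), one row to a line, values as JSON. step_arm: Moves the arm, as the interface text tells. Shift numbers are shares of 8 cm and turn numbers shares of 180 degrees, none past 1 either way. Its arguments: {"type":"object","properties":{"motion":{"type":"array","items":{"type":"object","properties":{"wx":{"type":"number","minimum":-1,"maximum":1},"wy":{"type":"number","minimum":-1,"maximum":1},"wz":{"type":"number","minimum":-1,"maximum":1},"dx":{"type":"number","minimum":-1,"maximum":1},"dy":{"type":"number","minimum":-1,"maximum":1},"dz":{"type":"number","minimum":-1,"maximum":1},"claw":{"type":"number"}}}},"force":{"type":"number"}},"required":["motion"]}

```bash
mkdir -p pics; cat > h.py <<'E'
import numpy as np, cv2
from plant import get_state, viewer, workorder
from scipy.spatial.transform import Rotation as R
def snap(n):
    p,d=viewer.snapshot(n); return np.array(p),np.array(d)
def cal(n):
    c=viewer.calibration(n); f=200/np.tan(np.radians(c['vfov'])/2)
    K=np.array([[f,0,c['cx']],[0,f,c['cy']],[0,0,1.]]); return K,np.array(c['dist_coeffs'],float),np.array(c['extrinsics'])
def plane(n,uv,z):
    K,D,T=cal(n); r=cv2.undistortPoints(np.array(uv,float).reshape(-1,1,2),K,D)[:,0]
    r=np.c_[r,np.ones(len(r))]@T[:3,:3].T; return T[:3,3]+r*((z-T[2,3])/r[:,2])[:,None]
def cloud(n,d):
    K,D,T=cal(n); v,u=np.mgrid[0:400,0:640]; r=cv2.undistortPoints(np.stack([u,v],-1).reshape(-1,1,2).astype(float),K,D)[:,0]
    P=np.c_[r,np.ones(len(r))]*d.reshape(-1,1); return (P@T[:3,:3].T+T[:3,3]).reshape(400,640,3)
E
python3 - <<'E'
from h import *
for n in('top','side'):
    p,d=snap(n); cv2.imwrite(f'pics/{n}0.png',p[...,::-1]); np.savez(f'{n}0.npz',p=p,d=d); print(n,cal(n)[2].round(3).tolist(),cal(n)[0][0,0])
s=get_state(); print(s['tool_pos'],s['eef_rot'],R.from_quat(s['eef_rot']).as_matrix().round(3))
E
```

```text
top [[0.018, -0.985, 0.171, 0.432], [-0.999, -0.024, -0.029, -0.08], [0.033, -0.171, -0.985, 1.122], [0.0, 0.0, 0.0, 1.0]] 379.68732885908065
side [[0.999, 0.025, -0.022, 0.632], [0.031, -0.489, 0.872, -1.372], [0.011, -0.872, -0.49, 0.823], [0.0, 0.0, 0.0, 1.0]] 506.0977299373904
[0.17130678 0.60046604 0.2379714 ] [ 1.38422185e-01  9.90372943e-01 -8.55118148e-04 -4.54889296e-05] [[-0.962  0.274 -0.   ]
 [ 0.274  0.962 -0.002]
 [-0.    -0.002 -1.   ]]
```

View pics/top0.png

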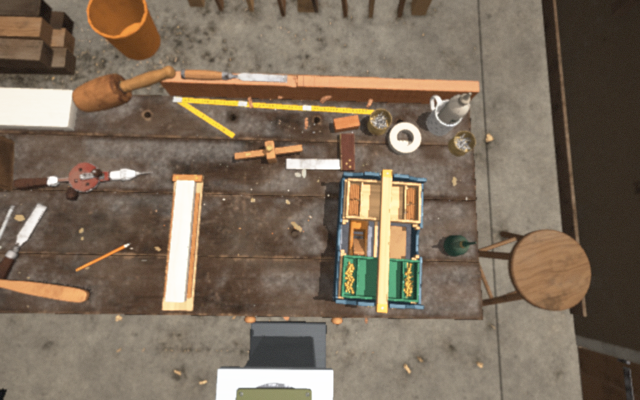

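View pics/side0.png

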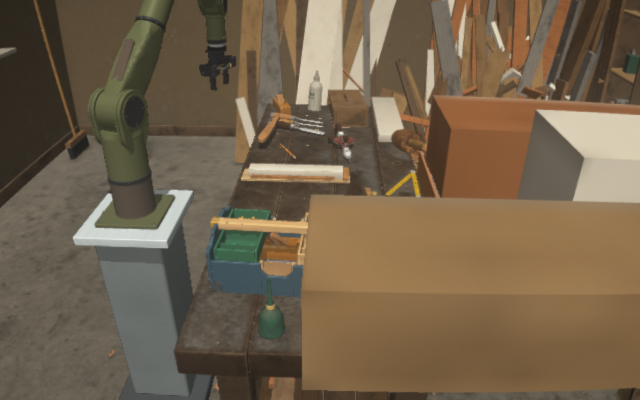

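```bash
cat > a.py <<'E'
from h import *
z=np.load('top0.npz'); p,d=z['p'],z['d']; C=cloud('top',d)
cr=lambda a,b,c,e:p[c:e,a:b]
im=np.hstack([cv2.resize(cr(325,435,160,320),None,fx=3.7,fy=3.7,interpolation=2),cv2.resize(cr(155,215,160,320),None,fx=3.7,fy=3.7,interpolation=2)]); cv2.imwrite('pics/crop0.png',im[...,::-1])
def rect(m,z):
    n,l,st,_=cv2.connectedComponentsWithStats(m.astype(np.uint8)); i=1+st[1:,4].argmax()
    v,u=np.where(l==i); P=plane('top',np.c_[u,v],z)[:,:2].astype(np.float32); r=cv2.minAreaRect(P); print(r, C[l==i][:,2].mean().round(4)); return l==i
box=np.zeros((400,640),bool)
b=box.copy(); b[160:320,325:435]=1
print('bar'); rect(b&(abs(C[...,2]-.146)<.006)&(p[...,2]<150),.146)
Zc=C[...,2]
print('horns/ends'); 
m=b&(abs(Zc-.146)<.006)&(p[...,2]>p[...,0]); v,u=np.where(m); P=C[m]; print(len(P),P[:,:2].min(0),P[:,:2].max(0))
b=box.copy(); b[160:320,155:215]=1
print('strip'); rect(b&(abs(Zc-.039)<.008)&(p.min(-1)>170),.039)
print('white rest')
hsv=cv2.cvtColor(p,cv2.COLOR_RGB2HSV)
b=box.copy(); b[160:320,325:435]=1
print('chest blue'); m=b&(hsv[...,0]>95)&(hsv[...,0]<125)&(hsv[...,1]>80); P=C[m]; 
for a in(.096,.124,.146): Q=P[abs(P[:,2]-a)<.007]; print(a,len(Q),cv2.minAreaRect(Q[:,:2].astype(np.float32)))
# tray tops z=.122
m=b&(abs(Zc-.122)<.006)&~((hsv[...,0]>95)&(hsv[...,0]<125)); 
g=m&(hsv[...,0]>55)&(hsv[...,0]<95); print('green'); rect(g,.122); print('pale'); rect(m&(hsv[...,0]<25),.122)
E
python3 a.py
```

```text
bar
((0.4509059190750122, -0.27279046177864075), (0.027664845809340477, 0.25466129183769226), 89.23652648925781) 0.1459
horns/ends
263 [ 0.33392988 -0.34545867] [ 0.68323683 -0.21054129]
strip
((0.5014780759811401, 0.27464985847473145), (0.051768332719802856, 0.3386387526988983), 89.56509399414062) 0.039
white rest
chest blue
0.096 121 ((0.5081526637077332, -0.27556824684143066), (0.22084011137485504, 0.32464537024497986), 87.09545135498047)
0.124 123 ((0.509264349937439, -0.2669723629951477), (0.20181486010551453, 0.3410016894340515), 87.41053771972656)
0.146 9 ((0.6722894310951233, -0.27690622210502625), (0.11238618195056915, 0.0022288558539003134), 85.76325225830078)
green
((0.40857526659965515, -0.21780985593795776), (0.08820769190788269, 0.1075388491153717), 87.36103820800781) 0.1228
pale
((0.6081677675247192, -0.3437362611293793), (0.0806216225028038, 0.10868749022483826), 87.30465698242188) 0.1224
```

View pics/crop0.png

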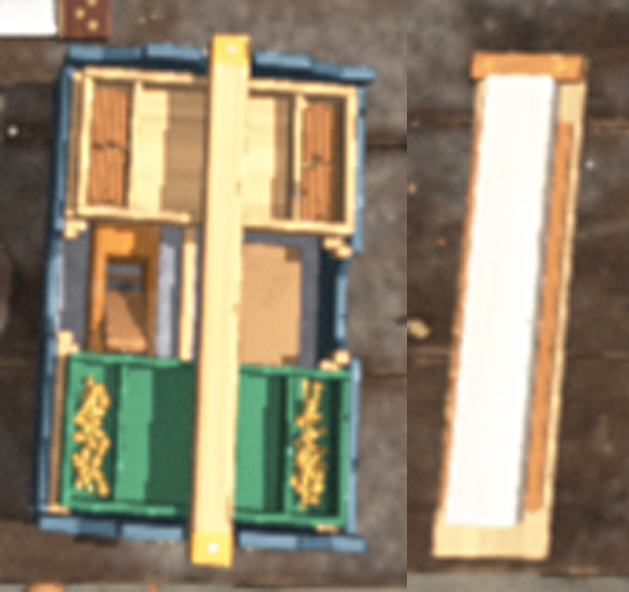

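```bash
cat > b.py <<'E'
from h import *
z=np.load('top0.npz'); p,d=z['p'],z['d']; C=cloud('top',d); Z=C[...,2]
hsv=cv2.cvtColor(p,cv2.COLOR_RGB2HSV).astype(int)
for nm,uv,h in [('gauge ends',[(235,155),(303,150)],.02),('gauge bot',[(270,160)],.0),('square',[(286,165),(340,170),(340,160),(348,170)],.01),('edge',[(170,313),(340,318),(250,318)],0),('pencil',[(130,243),(78,270)],0),('brace',[(148,174)],.02),('can',[(457,245)],.05),('handle',[(88,295),(60,283)],.02)]:
    print(nm,plane('top',uv,h)[:,:2].round(3).tolist())
# bar: yellowish, at rows, width edges
b=np.zeros((400,640),bool); b[160:320,370:400]=1
m=b&(abs(Z-.146)<.008)&(p[...,0]>150)&(hsv[...,1]>50)
n,l,st,_=cv2.connectedComponentsWithStats(m.astype(np.uint8)); i=1+st[1:,4].argmax(); v,u=np.where(l==i)
P=plane('top',np.c_[u,v],.146)[:,:2]; print('bar',st[i],cv2.minAreaRect(P.astype(np.float32)),P.mean(0))
# height map
H=np.full((36,60),-1.); Q=C.reshape(-1,3); ok=(d.reshape(-1)>0)
ix=((Q[:,0]-.26)/.02).astype(int); iy=((.5-Q[:,1])/.02).astype(int)
g=ok&(ix>=0)&(ix<26)&(iy>=0)&(iy<36)
G=np.full((26,36),-1.); np.maximum.at(G,(ix[g],iy[g]),Q[g,2]*100)
print('cols y=.49 down by .02; cm')
for r in range(25,-1,-1): print('%.2f'%(.27+.02*r),' '.join('%2d'%round(x) for x in G[r]))
E
python3 b.py
```

```text
gauge ends [[0.756, 0.139], [0.777, -0.063]]
gauge bot [[0.749, 0.037]]
square [[0.732, -0.013], [0.721, -0.176], [0.752, -0.176], [0.722, -0.2]]
edge [[0.296, 0.299], [0.289, -0.181], [0.286, 0.075]]
pencil [[0.49, 0.43], [0.411, 0.567]]
brace [[0.691, 0.389]]
can [[0.5, -0.507]]
handle [[0.344, 0.52], [0.375, 0.599]]
bar [ 376  169   16  144 1452] ((0.5072035789489746, -0.27955886721611023), (0.02776258811354637, 0.3678804337978363), 87.2593765258789) [ 0.50176453 -0.27969803]
cols y=.49 down by .02; cm
0.77  0  0  1  0  0  1  0  1  0  0  0  0  0  0  0  1  0  0  0  4  4  4  7  8  4  4  4  4  4  0  1  0  1  2  3  3
0.75  1  0  0  0  0  1  0  0  1  0  1  1  1  0  1  0  1  1  4  4  4  4  6  8  6  1  2  2  1  1  1  2  2  2  2  2
0.73  1  1  0  0  0  0  1  0  0  1  1  0  1  1  1  0  1  0  1  0  0  0  5  6  0  1  2  2  2  2  1  2  1  2  2  2
0.71  1  2  3  2  0  1  0  0  0  1  1  1  0  1  0  0  1  0  0  0  0  1  1  0  1  0  0  0  1  1  1  1  1  1  1  0
0.69  8  4  4  3  2  2  1  1  1  3  3  3  3  3  1  1  1  0  0  1  0  1  1  1  0  1  0  0  1  1  1  1  0 13 13 13
0.67  8  3  3  2  1  0  
[... 1648 characters left out ...]
0  1  0  1  8 12 11 12
0.37  1  1  0  0  1  0  0  0  0  4  4  4  4  2  0  1  0  1  0  1  1  1  0  0  1  1  1  1  1  1  1  1 10 13 13 13
0.35  6  0  0  0  0  0  0  1  0  4  4  4  4  2  1  0  1  1  1  1  0  1  0  1  1  0  0  1  1  1  1  1 12 13 14 15
0.33  5  0  1  0  0  1  0  0  1  4  4  4  4  1  0  1  1  1  1  1  0  0  1  1  1  0  1  1  1  1  0  0  1  1  1 15
0.31  1  0  0  1  0  0  0  1  0  1  2  1  1  1  0  1  0  0  1  1  1  1  1  1  1  0  0  0  1  1  0  1  1  1  0  1
0.29  1  0  0  0  0  0  0  1  0  0  0  0  0  1  0  0  0  0  1  0  1  0  1  1  0  1  0  1  1  0  0  0  1  0  0  0
0.27 -1 -1 -1 -1 -1 -1 -1 -1 -1 -1 -1 -1 -1 -1 -1 -1 -1 -1 -1 -1 -1 -1 -1 -1 -1 -1 -1 -1 -1 -1 -1 -1 -1 -1 -1 -1
```

Call:
step_arm([
  {"wz":-0.073,"claw":60},
  {"wz":-0.073,"claw":60},
  {"wz":-0.073,"claw":60},
])

```text
$.motion[0]: bad value
```

Call:
step_arm([
  {"dx":-1,"dy":-0.8},
  {"dx":-1,"dy":-0.8},
  {"dx":-1,"dy":-0.8},
])

```text
$.motion[0]: bad value
```

Call:
step_arm([
  {"dx":-1,"dy":-0.8},
  {"dx":-1,"dy":-0.8},
  {"dx":-1,"dy":-0.8},
])

```text
$.motion[0]: bad value
```

Call:
step_arm([
  {"dx":0,"dy":0,"dz":0,"wx":0,"wy":0,"wz":-0.073,"claw":60},
  {"dx":0,"dy":0,"dz":0,"wx":0,"wy":0,"wz":-0.073,"claw":60},
  {"dx":0,"dy":0,"dz":0,"wx":0,"wy":0,"wz":-0.073,"claw":60},
])

```text
clock: 0.4
tool_pos: [0.1714, 0.6007, 0.2382]
eef_rot: [0.024, 1.0, -0.001, -0.0]
contact_force: [-0.2, 0.6, -0.2]
opening: 0.755
finger_force: 0.0
```

Call:
step_arm([
  {"dx":-1,"dy":-0.8,"dz":0,"wx":0,"wy":0,"wz":0,"claw":60},
  {"dx":-1,"dy":-0.8,"dz":0,"wx":0,"wy":0,"wz":0,"claw":60},
  {"dx":-1,"dy":-0.8,"dz":0,"wx":0,"wy":0,"wz":0,"claw":60},
])

```text
clock: 0.7
tool_pos: [0.2561, 0.5271, 0.2381]
eef_rot: [0.031, 1.0, -0.003, 0.003]
contact_force: [0.5, -0.1, -0.6]
opening: 0.685
finger_force: 0.0
```

Call:
step_arm([
  {"dx":-1,"dy":-1,"dz":0,"wx":0,"wy":0,"wz":0,"claw":50},
  {"dx":-1,"dy":-1,"dz":0,"wx":0,"wy":0,"wz":0,"claw":50},
  {"dx":-1,"dy":-1,"dz":0,"wx":0,"wy":0,"wz":0,"claw":50},
])

```text
clock: 1.0
tool_pos: [0.329, 0.444, 0.2383]
eef_rot: [0.029, 1.0, -0.002, 0.001]
contact_force: [0.3, -0.7, -0.1]
opening: 0.566
finger_force: 0.0
```

Call:
step_arm([
  {"dx":-1,"dy":-1,"dz":0,"wx":0,"wy":0,"wz":0,"claw":50},
  {"dx":-1,"dy":-1,"dz":0,"wx":0,"wy":0,"wz":0,"claw":50},
  {"dx":-1,"dy":-1,"dz":0,"wx":0,"wy":0,"wz":0,"claw":50},
])

```text
clock: 1.3
tool_pos: [0.4045, 0.3604, 0.2384]
eef_rot: [0.029, 1.0, -0.002, 0.001]
contact_force: [-0.6, -0.4, 0.1]
opening: 0.569
finger_force: 0.0
```

Call:
step_arm([
  {"dx":-0.5,"dy":-1,"dz":0,"wx":0,"wy":0,"wz":0,"claw":50},
  {"dx":-0.5,"dy":-1,"dz":0,"wx":0,"wy":0,"wz":0,"claw":50},
  {"dx":-0.5,"dy":-1,"dz":0,"wx":0,"wy":0,"wz":0,"claw":50},
])

```text
clock: 1.6
tool_pos: [0.4388, 0.2778, 0.2383]
eef_rot: [0.03, 1.0, -0.002, 0.0]
contact_force: [-0.1, 0.7, -0.6]
opening: 0.566
finger_force: 0.0
```

Call:
step_arm([
  {"dx":0,"dy":-1,"dz":0,"wx":0,"wy":0,"wz":0,"claw":50},
  {"dx":0,"dy":-1,"dz":0,"wx":0,"wy":0,"wz":0,"claw":50},
  {"dx":0,"dy":-1,"dz":0,"wx":0,"wy":0,"wz":0,"claw":50},
])

```text
clock: 1.9
tool_pos: [0.4317, 0.2001, 0.2384]
eef_rot: [0.027, 1.0, -0.002, -0.001]
contact_force: [-0.1, 0.1, 0.0]
opening: 0.574
finger_force: 0.0
```

Call:
step_arm([
  {"dx":0,"dy":-1,"dz":0,"wx":0,"wy":0,"wz":0,"claw":50},
  {"dx":0,"dy":-1,"dz":0,"wx":0,"wy":0,"wz":0,"claw":50},
  {"dx":0,"dy":-1,"dz":0,"wx":0,"wy":0,"wz":0,"claw":50},
])

```text
clock: 2.2
tool_pos: [0.4281, 0.1214, 0.2385]
eef_rot: [0.027, 1.0, -0.001, -0.001]
contact_force: [0.8, -0.1, 1.1]
opening: 0.567
finger_force: 0.0
```

Call:
step_arm([
  {"dx":0,"dy":-1,"dz":0,"wx":0,"wy":0,"wz":0,"claw":50},
  {"dx":0,"dy":-1,"dz":0,"wx":0,"wy":0,"wz":0,"claw":50},
  {"dx":0,"dy":-1,"dz":0,"wx":0,"wy":0,"wz":0,"claw":50},
])

```text
clock: 2.5
tool_pos: [0.4247, 0.0423, 0.2386]
eef_rot: [0.027, 1.0, -0.001, -0.0]
contact_force: [0.7, 0.5, 0.1]
opening: 0.569
finger_force: 0.0
```

Call:
step_arm([
  {"dx":0,"dy":-1,"dz":0,"wx":0,"wy":0,"wz":0,"claw":50},
  {"dx":0,"dy":-1,"dz":0,"wx":0,"wy":0,"wz":0,"claw":50},
  {"dx":0,"dy":-1,"dz":0,"wx":0,"wy":0,"wz":0,"claw":50},
])

```text
clock: 2.8
tool_pos: [0.4215, -0.0372, 0.2386]
eef_rot: [0.027, 1.0, -0.0, 0.0]
contact_force: [-0.1, 0.7, -0.7]
opening: 0.566
finger_force: 0.0
```

Call:
step_arm([
  {"dx":0,"dy":-1,"dz":0,"wx":0,"wy":0,"wz":0,"claw":50},
  {"dx":0,"dy":-1,"dz":0,"wx":0,"wy":0,"wz":0,"claw":50},
  {"dx":0,"dy":-1,"dz":0,"wx":0,"wy":0,"wz":0,"claw":50},
])

```text
clock: 3.1
tool_pos: [0.4182, -0.117, 0.2387]
eef_rot: [0.026, 1.0, -0.0, 0.001]
contact_force: [0.2, 0.4, 0.6]
opening: 0.565
finger_force: 0.0
```

Call:
step_arm([
  {"dx":0,"dy":-1,"dz":0,"wx":0,"wy":0,"wz":0,"claw":50},
  {"dx":0,"dy":-1,"dz":0,"wx":0,"wy":0,"wz":0,"claw":50},
  {"dx":0,"dy":-1,"dz":0,"wx":0,"wy":0,"wz":0,"claw":50},
])

```text
clock: 3.4
tool_pos: [0.4147, -0.197, 0.2387]
eef_rot: [0.026, 1.0, -0.0, 0.001]
contact_force: [0.2, 0.2, -0.5]
opening: 0.567
finger_force: 0.0
```

Call:
step_arm([
  {"dx":0,"dy":-1,"dz":0,"wx":0,"wy":0,"wz":0,"claw":50},
  {"dx":0,"dy":-1,"dz":0,"wx":0,"wy":0,"wz":0,"claw":50},
  {"dx":0,"dy":-1,"dz":0,"wx":0,"wy":0,"wz":0,"claw":50},
  {"dx":0,"dy":-1,"dz":0,"wx":0,"wy":0,"wz":0,"claw":50},
  {"dx":0,"dy":-1,"dz":0,"wx":0,"wy":0,"wz":0,"claw":50},
])

```text
clock: 3.9
tool_pos: [0.4107, -0.2723, 0.2388]
eef_rot: [0.022, 1.0, 0.001, 0.0]
contact_force: [-0.6, -0.0, 0.5]
opening: 0.562
finger_force: 0.0
```

```bash
cat >> h.py <<'E'
def go(x,y,z,yaw):
    "yaw deg of (-tool x) in world; shares"
    s=get_state(); M=R.from_quat(s['eef_rot']).as_matrix(); a=np.degrees(np.arctan2(-M[1,0],-M[0,0]))
    print('t%.1f'%s['clock'],'pos',s['tool_pos'].round(4) if hasattr(s['tool_pos'],'round') else s['tool_pos'],'yaw %.2f tilt'%a,M[2].round(4),'shift',(M.T@(np.array([x,y,z])-s['tool_pos'])/.08).round(3),'wz %.4f'%(-(yaw-a)/180))
E
python3 -c "
from h import *
go(.507,-.280,.150,-2.74)
print(np.round(get_state()['q'],2))"
```

```text
t3.9 pos [ 0.4107 -0.2723  0.2388] yaw -2.52 tilt [-8.0e-04  1.8e-03 -1.0e+00] shift [-1.206 -0.045  1.111] wz 0.0012
[ 0.74  0.54 -0.38  1.95  0.29  0.71  1.71]
```

Call:
step_arm([
  {"dx":-0.6,"dy":-0.045,"dz":0,"wx":0,"wy":0,"wz":0,"claw":50},
  {"dx":-1,"dy":-0.045,"dz":0.2,"wx":0,"wy":0,"wz":0,"claw":50},
  {"dx":-1,"dy":-0.045,"dz":0.6,"wx":0,"wy":0,"wz":0,"claw":50},
  {"dx":-1,"dy":-0.045,"dz":0.6,"wx":0,"wy":0,"wz":0,"claw":50},
])

```text
clock: 4.3
tool_pos: [0.488, -0.2791, 0.1876]
eef_rot: [0.022, 1.0, 0.002, -0.003]
contact_force: [-1.4, 0.9, -0.0]
opening: 0.568
finger_force: 0.0
```

Call:
step_arm([
  {"dx":-0.2,"dy":0,"dz":0.2,"wx":0,"wy":0,"wz":0,"claw":50},
  {"dx":-0.2,"dy":0,"dz":0.2,"wx":0,"wy":0,"wz":0,"claw":50},
  {"dx":-0.2,"dy":0,"dz":0.2,"wx":0,"wy":0,"wz":0,"claw":50},
  {"dx":-0.2,"dy":0,"dz":0.2,"wx":0,"wy":0,"wz":0,"claw":50},
])

```text
clock: 4.7
tool_pos: [0.5045, -0.2836, 0.1759]
eef_rot: [0.024, 1.0, -0.0, 0.0]
contact_force: [0.6, -0.2, 0.1]
opening: 0.569
finger_force: 0.0
```

```bash
python3 -c "
from h import *
go(.507,-.280,.116,-2.74)
p,d=snap('top'); cv2.imwrite('pics/t1.png',cv2.resize(p[150:330,315:445],None,fx=3,fy=3)[...,::-1])"
```

```text
t4.7 pos [ 0.5045 -0.2836  0.1759] yaw -2.77 tilt [-4.e-04 -5.e-04 -1.e+00] shift [-0.029  0.047  0.749] wz -0.0002
```

View pics/t1.png

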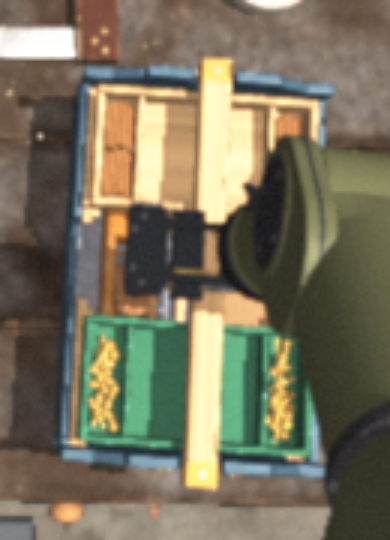

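Call:
step_arm([
  {"dx":-0.03,"dy":0.045,"dz":0.25,"wx":0,"wy":0,"wz":0,"claw":50},
  {"dx":-0.03,"dy":0.045,"dz":0.5,"wx":0,"wy":0,"wz":0,"claw":50},
  {"dx":-0.03,"dy":0.045,"dz":0.74,"wx":0,"wy":0,"wz":0,"claw":50},
  {"dx":-0.03,"dy":0.045,"dz":0.74,"wx":0,"wy":0,"wz":0,"claw":50},
  {"dx":-0.03,"dy":0.045,"dz":0.74,"wx":0,"wy":0,"wz":0,"claw":50},
])

```text
clock: 5.25
tool_pos: [0.5074, -0.2804, 0.1162]
eef_rot: [0.024, 1.0, -0.0, 0.0]
contact_force: [0.8, -0.0, -0.4]
opening: 0.567
finger_force: 0.0
```

Call:
step_arm([
  {"dx":0,"dy":0,"dz":0,"wx":0,"wy":0,"wz":0,"claw":10},
  {"dx":0,"dy":0,"dz":0,"wx":0,"wy":0,"wz":0,"claw":10},
  {"dx":0,"dy":0,"dz":0,"wx":0,"wy":0,"wz":0,"claw":10},
  {"dx":0,"dy":0,"dz":0,"wx":0,"wy":0,"wz":0,"claw":10},
  {"dx":0,"dy":0,"dz":0,"wx":0,"wy":0,"wz":0,"claw":10},
  {"dx":0,"dy":0,"dz":0,"wx":0,"wy":0,"wz":0,"claw":10},
], force=25)

```text
clock: 5.85
tool_pos: [0.5079, -0.2802, 0.1162]
eef_rot: [0.024, 1.0, -0.0, 0.0]
contact_force: [-1.4, 1.0, 5.9]
opening: 0.29
finger_force: 25.0
```

Call:
step_arm([
  {"dx":0,"dy":0,"dz":-0.1,"wx":0,"wy":0,"wz":0,"claw":10},
  {"dx":0,"dy":0,"dz":-0.3,"wx":0,"wy":0,"wz":0,"claw":10},
  {"dx":0,"dy":0,"dz":-0.6,"wx":0,"wy":0,"wz":0,"claw":10},
  {"dx":0,"dy":0,"dz":-0.8,"wx":0,"wy":0,"wz":0,"claw":10},
  {"dx":0,"dy":0,"dz":-0.9,"wx":0,"wy":0,"wz":0,"claw":10},
])

```text
clock: 6.35
tool_pos: [0.5079, -0.2806, 0.189]
eef_rot: [0.024, 1.0, -0.0, 0.001]
contact_force: [0.4, -0.5, -1.2]
opening: 0.289
finger_force: 25.0
```

```bash
python3 -c "
from h import *
go(.51,-.040,.19,0)
p,d=snap('top'); np.savez('t2.npz',p=p,d=d)"
```

```text
t6.3 pos [ 0.5079 -0.2806  0.189 ] yaw -2.78 tilt [-1.6e-03 -7.0e-04 -1.0e+00] shift [ 0.12   3.005 -0.015] wz -0.0155
```

Call:
step_arm([
  {"dx":0,"dy":0,"dz":0.4,"wx":0,"wy":0,"wz":0,"claw":10},
  {"dx":0,"dy":0,"dz":0.7,"wx":0,"wy":0,"wz":0,"claw":10},
  {"dx":0,"dy":0,"dz":0.85,"wx":0,"wy":0,"wz":0,"claw":10},
  {"dx":0,"dy":0,"dz":0.9,"wx":0,"wy":0,"wz":0,"claw":10},
  {"dx":0,"dy":0,"dz":0.9,"wx":0,"wy":0,"wz":0,"claw":10},
])

```text
clock: 6.9
tool_pos: [0.5064, -0.2799, 0.1158]
eef_rot: [0.024, 1.0, 0.0, -0.001]
contact_force: [-3.8, 1.2, 4.9]
opening: 0.289
finger_force: 25.0
```

Call:
step_arm([
  {"dx":0,"dy":0,"dz":0,"wx":0,"wy":0,"wz":0,"claw":32},
  {"dx":0,"dy":0,"dz":0,"wx":0,"wy":0,"wz":0,"claw":32},
  {"dx":0,"dy":0,"dz":-0.14,"wx":0,"wy":0,"wz":0,"claw":32},
  {"dx":0,"dy":0,"dz":-0.14,"wx":0,"wy":0,"wz":0,"claw":32},
  {"dx":0,"dy":0,"dz":-0.14,"wx":0,"wy":0,"wz":0,"claw":32},
])

```text
clock: 7.4
tool_pos: [0.508, -0.2804, 0.1273]
eef_rot: [0.024, 1.0, -0.0, 0.001]
contact_force: [0.4, 0.3, -0.2]
opening: 0.355
finger_force: 0.0
```

Call:
step_arm([
  {"dx":0,"dy":0,"dz":0,"wx":0,"wy":0,"wz":0,"claw":10},
  {"dx":0,"dy":0,"dz":0,"wx":0,"wy":0,"wz":0,"claw":10},
  {"dx":0,"dy":0,"dz":0,"wx":0,"wy":0,"wz":0,"claw":10},
  {"dx":0,"dy":0,"dz":0,"wx":0,"wy":0,"wz":0,"claw":10},
  {"dx":0,"dy":0,"dz":0,"wx":0,"wy":0,"wz":0,"claw":10},
], force=30)

```text
clock: 7.9
tool_pos: [0.5075, -0.2802, 0.1268]
eef_rot: [0.024, 1.0, 0.0, 0.0]
contact_force: [-0.1, 0.1, 2.8]
opening: 0.29
finger_force: 30.0
```

Call:
step_arm([
  {"dx":0,"dy":0,"dz":-0.1,"wx":0,"wy":0,"wz":0,"claw":10},
  {"dx":0,"dy":0,"dz":-0.3,"wx":0,"wy":0,"wz":0,"claw":10},
  {"dx":0,"dy":0,"dz":-0.6,"wx":0,"wy":0,"wz":0,"claw":10},
  {"dx":0,"dy":0,"dz":-0.8,"wx":0,"wy":0,"wz":0,"claw":10},
  {"dx":0,"dy":0,"dz":-0.9,"wx":0,"wy":0,"wz":0,"claw":10},
])

```text
clock: 8.4
tool_pos: [0.5079, -0.2805, 0.2001]
eef_rot: [0.024, 1.0, -0.0, 0.001]
contact_force: [1.1, 0.1, -2.2]
opening: 0.288
finger_force: 30.0
```

Call:
step_arm([
  {"dx":0.05,"dy":0.4,"dz":0,"wx":0,"wy":0,"wz":0,"claw":10},
  {"dx":0.05,"dy":0.8,"dz":0,"wx":0,"wy":0,"wz":0,"claw":10},
  {"dx":0.05,"dy":1,"dz":0,"wx":0,"wy":0,"wz":0,"claw":10},
])

```text
clock: 8.7
tool_pos: [0.5072, -0.1969, 0.1985]
eef_rot: [0.023, 1.0, 0.001, -0.0]
contact_force: [0.7, 0.0, -1.2]
opening: 0.292
finger_force: 30.0
```

Call:
step_arm([
  {"dx":0.05,"dy":0.4,"dz":0,"wx":0,"wy":0,"wz":0,"claw":10},
  {"dx":0.05,"dy":0.8,"dz":0,"wx":0,"wy":0,"wz":0,"claw":10},
  {"dx":0.05,"dy":1,"dz":0,"wx":0,"wy":0,"wz":0,"claw":10},
])

```text
clock: 9.0
tool_pos: [0.5073, -0.1172, 0.1986]
eef_rot: [0.023, 1.0, 0.001, -0.0]
contact_force: [0.3, 0.3, -1.8]
opening: 0.291
finger_force: 30.0
```

Call:
step_arm([
  {"dx":0.05,"dy":0.4,"dz":0,"wx":0,"wy":0,"wz":0,"claw":10},
  {"dx":0.05,"dy":0.8,"dz":0,"wx":0,"wy":0,"wz":0,"claw":10},
  {"dx":0.05,"dy":1,"dz":0,"wx":0,"wy":0,"wz":0,"claw":10},
])

```text
clock: 9.3
tool_pos: [0.5073, -0.037, 0.1986]
eef_rot: [0.022, 1.0, 0.001, -0.0]
contact_force: [0.3, -0.1, -2.0]
opening: 0.289
finger_force: 30.0
```

Call:
step_arm([
  {"dx":0,"dy":0,"dz":0.4,"wx":0,"wy":0,"wz":0,"claw":10},
  {"dx":0,"dy":0,"dz":0.8,"wx":0,"wy":0,"wz":0,"claw":10},
  {"dx":0,"dy":0,"dz":1,"wx":0,"wy":0,"wz":0,"claw":10},
])

```text
clock: 9.6
tool_pos: [0.5061, -0.0404, 0.1165]
eef_rot: [0.024, 1.0, -0.0, -0.002]
contact_force: [-0.2, -0.9, -1.8]
opening: 0.296
finger_force: 30.0
```

Call:
step_arm([
  {"dx":0,"dy":0,"dz":0.4,"wx":0,"wy":0,"wz":0,"claw":10},
  {"dx":0,"dy":0,"dz":0.8,"wx":0,"wy":0,"wz":0,"claw":10},
  {"dx":0,"dy":0,"dz":1,"wx":0,"wy":0,"wz":0,"claw":10},
  {"dx":0,"dy":0,"dz":1,"wx":0,"wy":0,"wz":0,"claw":10},
])

```text
clock: 10.0
tool_pos: [0.5059, -0.0402, 0.0365]
eef_rot: [0.024, 1.0, -0.0, -0.002]
contact_force: [0.6, -1.0, -1.2]
opening: 0.292
finger_force: 30.0
```

Call:
step_arm([
  {"dx":0,"dy":0,"dz":0.2,"wx":0,"wy":0,"wz":0,"claw":10},
  {"dx":0,"dy":0,"dz":0.32,"wx":0,"wy":0,"wz":0,"claw":10},
  {"dx":0,"dy":0,"dz":0.37,"wx":0,"wy":0,"wz":0,"claw":10},
  {"dx":0,"dy":0,"dz":0.4,"wx":0,"wy":0,"wz":0,"claw":10},
  {"dx":0,"dy":0,"dz":0.4,"wx":0,"wy":0,"wz":0,"claw":10},
])

```text
clock: 10.5
tool_pos: [0.5073, -0.04, 0.007]
eef_rot: [0.024, 1.0, 0.0, 0.0]
contact_force: [0.7, -0.5, -2.1]
opening: 0.294
finger_force: 30.0
```

```bash
cat > c.py <<'E'
from h import *
z=np.load('t2.npz'); z=dict(z); 
p,d=snap('top'); np.savez('t3.npz',p=p,d=d); C=cloud('top',d); Z=C[...,2]
cv2.imwrite('pics/t3.png',cv2.resize(p[150:330,155:445],None,fx=2.7,fy=2.7,interpolation=2)[...,::-1])
hsv=cv2.cvtColor(p,cv2.COLOR_RGB2HSV).astype(int)
b=np.zeros((400,640),bool); b[165:315,335:432]=1
hi=b&(abs(Z-.122)<.005)
for nm,m in [('green',hi&(hsv[...,0]>55)&(hsv[...,0]<95)),('pale',hi&(hsv[...,0]<25)&(hsv[...,1]>40))]:
    v,u=np.where(m); P=plane('top',np.c_[u,v],.122)[:,:2]; P=P[(P[:,0]<.505) if nm=='green' else (P[:,0]>.51)]
    print(nm,len(P),P.min(0),P.max(0),cv2.minAreaRect(P.astype(np.float32)))
E
python3 c.py
```

```text
green 706 [ 0.33608067 -0.3761619 ] [ 0.46359561 -0.17172174] ((0.3984689712524414, -0.273404598236084), (0.20031264424324036, 0.12291812151670456), 87.09814453125)
pale 631 [ 0.55381304 -0.38449556] [ 0.67014845 -0.18325637] ((0.6112441420555115, -0.28409719467163086), (0.20024241507053375, 0.10860559344291687), 87.19686889648438)
```

View pics/t3.png

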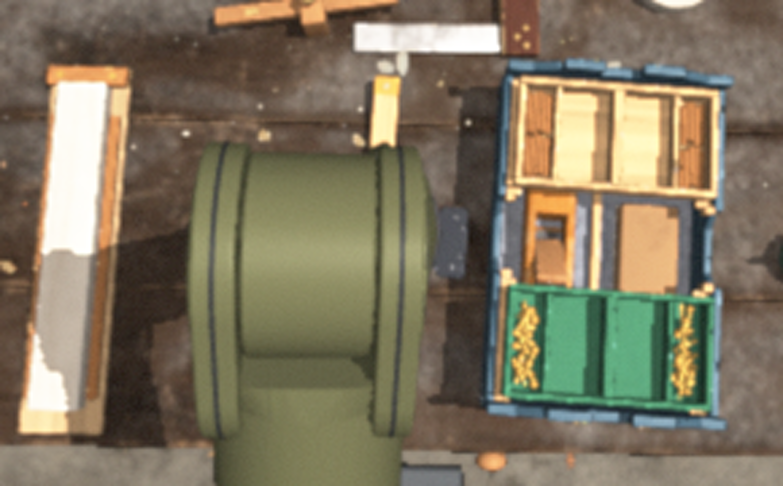

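Call:
step_arm([
  {"dx":0,"dy":0,"dz":0.03,"wx":0,"wy":0,"wz":0,"claw":10},
  {"dx":0,"dy":0,"dz":0.05,"wx":0,"wy":0,"wz":0,"claw":10},
  {"dx":0,"dy":0,"dz":0.05,"wx":0,"wy":0,"wz":0,"claw":10},
  {"dx":0,"dy":0,"dz":0.05,"wx":0,"wy":0,"wz":0,"claw":10},
])

```text
clock: 10.95
tool_pos: [0.5072, -0.04, 0.0028]
eef_rot: [0.024, 1.0, 0.0, 0.0]
contact_force: [0.5, -0.4, -1.0]
opening: 0.292
finger_force: 30.0
```

Call:
step_arm([
  {"dx":0,"dy":0,"dz":0,"wx":0,"wy":0,"wz":0,"claw":40},
  {"dx":0,"dy":0,"dz":0,"wx":0,"wy":0,"wz":0,"claw":40},
  {"dx":0,"dy":0,"dz":0,"wx":0,"wy":0,"wz":0,"claw":40},
  {"dx":0,"dy":0,"dz":-0.5,"wx":0,"wy":0,"wz":0,"claw":50},
  {"dx":0,"dy":0,"dz":-1,"wx":0,"wy":0,"wz":0,"claw":60},
  {"dx":0,"dy":0,"dz":-1,"wx":0,"wy":0,"wz":0,"claw":60},
])

```text
clock: 11.55
tool_pos: [0.5097, -0.0401, 0.0865]
eef_rot: [0.025, 1.0, 0.0, 0.004]
contact_force: [0.4, 0.3, 0.7]
opening: 0.674
finger_force: 0.0
```

Call:
step_arm([
  {"dx":0,"dy":0,"dz":-0.5,"wx":0,"wy":0,"wz":0,"claw":60},
  {"dx":-0.3,"dy":-0.1,"dz":-1,"wx":0,"wy":0,"wz":0,"claw":60},
  {"dx":-0.5,"dy":-0.5,"dz":-1,"wx":0,"wy":0,"wz":0,"claw":60},
])

```text
clock: 11.85
tool_pos: [0.5498, -0.0779, 0.1673]
eef_rot: [0.021, 1.0, 0.002, 0.005]
contact_force: [2.0, -0.1, 0.6]
opening: 0.684
finger_force: 0.0
```

Call:
step_arm([
  {"dx":-0.3,"dy":-0.5,"dz":0,"wx":0,"wy":0,"wz":0,"claw":60},
  {"dx":-0.5,"dy":-1,"dz":0,"wx":0,"wy":0,"wz":0,"claw":60},
  {"dx":-0.5,"dy":-1,"dz":0,"wx":0,"wy":0,"wz":0,"claw":60},
])

```text
clock: 12.15
tool_pos: [0.5817, -0.1725, 0.1616]
eef_rot: [0.029, 1.0, -0.003, 0.0]
contact_force: [-0.3, 0.6, 0.3]
opening: 0.681
finger_force: 0.0
```

Call:
step_arm([
  {"dx":-0.2,"dy":-0.5,"dz":0,"wx":0,"wy":0,"wz":0,"claw":60},
  {"dx":-0.2,"dy":-1,"dz":0,"wx":0,"wy":0,"wz":0,"claw":60},
  {"dx":-0.2,"dy":-1,"dz":0,"wx":0,"wy":0,"wz":0,"claw":60},
  {"dx":-0.2,"dy":-1,"dz":0,"wx":0,"wy":0,"wz":0,"claw":60},
])

```text
clock: 12.55
tool_pos: [0.5923, -0.2452, 0.1615]
eef_rot: [0.025, 1.0, 0.0, -0.001]
contact_force: [-0.2, 1.0, -0.9]
opening: 0.683
finger_force: 0.0
```

```bash
python3 -c "
from h import *
go(.611,-.284,.094,-2.8)
p,d=snap('top'); C=cloud('top',d); np.savez('t4.npz',p=p,d=d)
for uv in [(300,188),(296,306)]: print(uv,p[uv[1],uv[0]],C[uv[1],uv[0]])"
```

```text
t12.6 pos [ 0.5923 -0.2452  0.1615] yaw -2.92 tilt [ 1.8e-03  3.0e-04 -1.0e+00] shift [-0.26  -0.473  0.844] wz -0.0006
(300, 188) [255 249 195] [ 0.65905595 -0.05717376  0.02579736]
(296, 306) [114  94  79] [ 0.32024323 -0.05445219 -0.00061492]
```

Call:
step_arm([
  {"dx":-0.26,"dy":-0.3,"dz":0,"wx":0,"wy":0,"wz":0,"claw":60},
  {"dx":-0.26,"dy":-0.47,"dz":0,"wx":0,"wy":0,"wz":0,"claw":60},
  {"dx":-0.26,"dy":-0.47,"dz":0.3,"wx":0,"wy":0,"wz":0,"claw":60},
  {"dx":-0.26,"dy":-0.47,"dz":0.6,"wx":0,"wy":0,"wz":0,"claw":60},
  {"dx":-0.26,"dy":-0.47,"dz":0.8,"wx":0,"wy":0,"wz":0,"claw":60},
  {"dx":-0.26,"dy":-0.47,"dz":0.84,"wx":0,"wy":0,"wz":0,"claw":60},
  {"dx":-0.26,"dy":-0.47,"dz":0.84,"wx":0,"wy":0,"wz":0,"claw":60},
])

```text
clock: 13.3
tool_pos: [0.6122, -0.2822, 0.0952]
eef_rot: [0.024, 1.0, 0.0, -0.0]
contact_force: [0.5, 0.1, 1.1]
opening: 0.681
finger_force: 0.0
```

Call:
step_arm([
  {"dx":0,"dy":0,"dz":0,"wx":0,"wy":0,"wz":0,"claw":2},
  {"dx":0,"dy":0,"dz":0,"wx":0,"wy":0,"wz":0,"claw":2},
  {"dx":0,"dy":0,"dz":0,"wx":0,"wy":0,"wz":0,"claw":2},
  {"dx":0,"dy":0,"dz":0,"wx":0,"wy":0,"wz":0,"claw":2},
  {"dx":0,"dy":0,"dz":0,"wx":0,"wy":0,"wz":0,"claw":2},
  {"dx":0,"dy":0,"dz":0,"wx":0,"wy":0,"wz":0,"claw":2},
  {"dx":0,"dy":0,"dz":0,"wx":0,"wy":0,"wz":0,"claw":2},
], force=35)

```text
clock: 14.0
tool_pos: [0.6123, -0.2829, 0.0955]
eef_rot: [0.024, 1.0, 0.0, 0.0]
contact_force: [0.1, 0.4, 0.0]
opening: 0.11
finger_force: 35.0
```

Call:
step_arm([
  {"dx":0,"dy":0,"dz":-0.1,"wx":0,"wy":0,"wz":0,"claw":2},
  {"dx":0,"dy":0,"dz":-0.3,"wx":0,"wy":0,"wz":0,"claw":2},
  {"dx":0,"dy":0,"dz":-0.5,"wx":0,"wy":0,"wz":0,"claw":2},
  {"dx":0,"dy":0,"dz":-0.8,"wx":0,"wy":0,"wz":0,"claw":2},
  {"dx":0,"dy":0,"dz":-1,"wx":0,"wy":0,"wz":0,"claw":2},
  {"dx":0,"dy":0,"dz":-1,"wx":0,"wy":0,"wz":0,"claw":2},
])

```text
clock: 14.6
tool_pos: [0.6145, -0.2835, 0.1797]
eef_rot: [0.024, 1.0, -0.001, 0.003]
contact_force: [0.1, -0.3, -1.8]
opening: 0.11
finger_force: 35.0
```

```bash
python3 -c "
from h import *
go(.600,.105,.174,-2.8)"
```

```text
t14.6 pos [ 0.6145 -0.2835  0.1797] yaw -2.79 tilt [-0.0069 -0.0018 -1.    ] shift [0.419 4.842 0.059] wz 0.0000
```

Call:
step_arm([
  {"dx":0,"dy":0.4,"dz":0,"wx":0,"wy":0,"wz":0,"claw":2},
  {"dx":0,"dy":0.8,"dz":0,"wx":0,"wy":0,"wz":0,"claw":2},
  {"dx":0,"dy":1,"dz":0,"wx":0,"wy":0,"wz":0,"claw":2},
])

```text
clock: 14.9
tool_pos: [0.6163, -0.1987, 0.1755]
eef_rot: [0.022, 1.0, 0.002, -0.0]
contact_force: [0.4, 0.9, -3.4]
opening: 0.11
finger_force: 35.0
```

Call:
step_arm([
  {"dx":0.1,"dy":0.4,"dz":0,"wx":0,"wy":0,"wz":0,"claw":2},
  {"dx":0.1,"dy":0.8,"dz":0,"wx":0,"wy":0,"wz":0,"claw":2},
  {"dx":0.1,"dy":1,"dz":0,"wx":0,"wy":0,"wz":0,"claw":2},
])

```text
clock: 15.2
tool_pos: [0.6121, -0.1193, 0.1756]
eef_rot: [0.022, 1.0, 0.001, -0.0]
contact_force: [0.4, 1.2, -2.7]
opening: 0.111
finger_force: 35.0
```

Call:
step_arm([
  {"dx":0.1,"dy":0.4,"dz":0,"wx":0,"wy":0,"wz":0,"claw":2},
  {"dx":0.1,"dy":0.8,"dz":0,"wx":0,"wy":0,"wz":0,"claw":2},
  {"dx":0.1,"dy":1,"dz":0,"wx":0,"wy":0,"wz":0,"claw":2},
])

```text
clock: 15.5
tool_pos: [0.6083, -0.0395, 0.1756]
eef_rot: [0.023, 1.0, 0.001, 0.0]
contact_force: [-0.3, 0.5, -2.7]
opening: 0.109
finger_force: 35.0
```

Call:
step_arm([
  {"dx":0.1,"dy":0.4,"dz":0,"wx":0,"wy":0,"wz":0,"claw":2},
  {"dx":0.1,"dy":0.8,"dz":0,"wx":0,"wy":0,"wz":0,"claw":2},
  {"dx":0.1,"dy":1,"dz":0,"wx":0,"wy":0,"wz":0,"claw":2},
])

```text
clock: 15.8
tool_pos: [0.6043, 0.0404, 0.1757]
eef_rot: [0.023, 1.0, 0.001, 0.0]
contact_force: [-0.6, -0.5, -3.1]
opening: 0.107
finger_force: 35.0
```

Call:
step_arm([
  {"dx":0.1,"dy":0.4,"dz":0,"wx":0,"wy":0,"wz":0,"claw":2},
  {"dx":0.1,"dy":0.7,"dz":0,"wx":0,"wy":0,"wz":0,"claw":2},
  {"dx":0.1,"dy":0.84,"dz":0,"wx":0,"wy":0,"wz":0,"claw":2},
  {"dx":0.1,"dy":0.84,"dz":0,"wx":0,"wy":0,"wz":0,"claw":2},
])

```text
clock: 16.2
tool_pos: [0.5997, 0.1062, 0.1755]
eef_rot: [0.023, 1.0, 0.0, 0.0]
contact_force: [-0.1, 0.9, -2.7]
opening: 0.114
finger_force: 35.0
```

Call:
step_arm([
  {"dx":0,"dy":0,"dz":0.4,"wx":0,"wy":0,"wz":0,"claw":2},
  {"dx":0,"dy":0,"dz":0.8,"wx":0,"wy":0,"wz":0,"claw":2},
  {"dx":0,"dy":0,"dz":1,"wx":0,"wy":0,"wz":0,"claw":2},
  {"dx":0,"dy":0,"dz":1,"wx":0,"wy":0,"wz":0,"claw":2},
])

```text
clock: 16.6
tool_pos: [0.5977, 0.1015, 0.0929]
eef_rot: [0.026, 1.0, -0.002, -0.002]
contact_force: [0.3, -0.5, -2.6]
opening: 0.111
finger_force: 35.0
```

```bash
python3 -c "
from h import *
go(.600,.105,.0125,-2.8)"
```

```text
t16.6 pos [0.5977 0.1015 0.0929] yaw -2.94 tilt [ 0.0048 -0.0042 -1.    ] shift [-0.031  0.05   1.005] wz -0.0008
```

Call:
step_arm([
  {"dx":0,"dy":0.05,"dz":0.3,"wx":0,"wy":0,"wz":0,"claw":2},
  {"dx":0,"dy":0.05,"dz":0.6,"wx":0,"wy":0,"wz":0,"claw":2},
  {"dx":0,"dy":0.05,"dz":0.8,"wx":0,"wy":0,"wz":0,"claw":2},
  {"dx":0,"dy":0.05,"dz":0.92,"wx":0,"wy":0,"wz":0,"claw":2},
  {"dx":0,"dy":0.05,"dz":0.98,"wx":0,"wy":0,"wz":0,"claw":2},
  {"dx":0,"dy":0.05,"dz":0.98,"wx":0,"wy":0,"wz":0,"claw":2},
])

```text
clock: 17.2
tool_pos: [0.5995, 0.109, 0.0172]
eef_rot: [0.024, 1.0, -0.0, 0.0]
contact_force: [0.6, 0.0, -2.3]
opening: 0.11
finger_force: 35.0
```

```bash
python3 -c "
from h import *
go(.600,.105,.0115,-2.8)"
```

```text
t17.2 pos [0.5995 0.109  0.0172] yaw -2.80 tilt [-2.e-04 -2.e-04 -1.e+00] shift [-0.008 -0.05   0.071] wz 0.0000
```

Call:
step_arm([
  {"dx":0,"dy":0,"dz":0.04,"wx":0,"wy":0,"wz":0,"claw":2},
  {"dx":0,"dy":0,"dz":0.065,"wx":0,"wy":0,"wz":0,"claw":2},
  {"dx":0,"dy":0,"dz":0.065,"wx":0,"wy":0,"wz":0,"claw":2},
  {"dx":0,"dy":0,"dz":0.065,"wx":0,"wy":0,"wz":0,"claw":60},
  {"dx":0,"dy":0,"dz":0.065,"wx":0,"wy":0,"wz":0,"claw":60},
  {"dx":0,"dy":0,"dz":0.065,"wx":0,"wy":0,"wz":0,"claw":60},
  {"dx":0,"dy":0,"dz":-0.4,"wx":0,"wy":0,"wz":0,"claw":60},
  {"dx":0,"dy":0,"dz":-1,"wx":0,"wy":0,"wz":0,"claw":60},
])

```text
clock: 18.0
tool_pos: [0.5976, 0.109, 0.0962]
eef_rot: [0.024, 1.0, -0.001, -0.002]
contact_force: [1.2, 0.1, 0.6]
opening: 0.539
finger_force: 0.0
```

Call:
step_arm([
  {"dx":0.3,"dy":-0.1,"dz":-0.5,"wx":0,"wy":0,"wz":0,"claw":60},
  {"dx":0.6,"dy":-0.5,"dz":-0.9,"wx":0,"wy":0,"wz":0,"claw":60},
  {"dx":0.6,"dy":-0.9,"dz":-0.9,"wx":0,"wy":0,"wz":0,"claw":60},
])

```text
clock: 18.3
tool_pos: [0.5473, 0.0411, 0.1734]
eef_rot: [0.022, 1.0, 0.001, 0.003]
contact_force: [1.6, 0.2, 0.1]
opening: 0.677
finger_force: 0.0
```

Call:
step_arm([
  {"dx":0.3,"dy":-0.5,"dz":0,"wx":0,"wy":0,"wz":0,"claw":60},
  {"dx":0.6,"dy":-1,"dz":0,"wx":0,"wy":0,"wz":0,"claw":60},
  {"dx":0.6,"dy":-1,"dz":0,"wx":0,"wy":0,"wz":0,"claw":60},
])

```text
clock: 18.6
tool_pos: [0.4912, -0.0451, 0.169]
eef_rot: [0.029, 1.0, -0.003, -0.003]
contact_force: [0.3, -0.1, 0.6]
opening: 0.678
finger_force: 0.0
```

Call:
step_arm([
  {"dx":0.3,"dy":-0.5,"dz":0,"wx":0,"wy":0,"wz":0,"claw":60},
  {"dx":0.6,"dy":-1,"dz":0,"wx":0,"wy":0,"wz":0,"claw":60},
  {"dx":0.6,"dy":-1,"dz":0,"wx":0,"wy":0,"wz":0,"claw":60},
])

```text
clock: 18.9
tool_pos: [0.4394, -0.1213, 0.1689]
eef_rot: [0.029, 1.0, -0.002, -0.003]
contact_force: [0.1, -0.1, -0.1]
opening: 0.683
finger_force: 0.0
```

Call:
step_arm([
  {"dx":0.3,"dy":-0.5,"dz":0,"wx":0,"wy":0,"wz":0,"claw":60},
  {"dx":0.6,"dy":-1,"dz":0,"wx":0,"wy":0,"wz":0,"claw":60},
  {"dx":0.6,"dy":-1,"dz":0,"wx":0,"wy":0,"wz":0,"claw":60},
  {"dx":0.6,"dy":-1,"dz":0,"wx":0,"wy":0,"wz":0,"claw":60},
])

```text
clock: 19.3
tool_pos: [0.3926, -0.1937, 0.1693]
eef_rot: [0.026, 1.0, -0.0, 0.0]
contact_force: [0.3, 0.5, 0.9]
opening: 0.686
finger_force: 0.0
```

```bash
python3 -c "
from h import *
go(.4055,-.274,.095,-2.8)"
```

```text
t19.3 pos [ 0.3926 -0.1937  0.1693] yaw -2.94 tilt [-1.e-03 -1.e-04 -1.e+00] shift [-0.212 -0.995  0.929] wz -0.0008
```

Call:
step_arm([
  {"dx":-0.2,"dy":-0.5,"dz":0,"wx":0,"wy":0,"wz":0,"claw":60},
  {"dx":-0.21,"dy":-0.99,"dz":0,"wx":0,"wy":0,"wz":0,"claw":60},
  {"dx":-0.21,"dy":-0.99,"dz":0,"wx":0,"wy":0,"wz":0,"claw":60},
])

```text
clock: 19.6
tool_pos: [0.4068, -0.2773, 0.1691]
eef_rot: [0.027, 1.0, -0.002, 0.001]
contact_force: [-0.1, 0.4, 0.8]
opening: 0.68
finger_force: 0.0
```

```bash
cat > c2.py <<'E'
from h import *
p,d=snap('top'); C=cloud('top',d); Z=C[...,2]; np.savez('t5.npz',p=p,d=d)
cv2.imwrite('pics/t5.png',cv2.resize(p[150:330,155:445],None,fx=2.7,fy=2.7,interpolation=2)[...,::-1])
go(.4055,-.274,.095,-2.8)
hsv=cv2.cvtColor(p,cv2.COLOR_RGB2HSV).astype(int)
b=np.zeros((400,640),bool); b[150:315,210:330]=1
m=b&(abs(Z-.038)<.007)&(hsv[...,0]<28)&(p[...,0]>140); v,u=np.where(m); print('pale bench',cv2.minAreaRect(plane('top',np.c_[u,v],.038)[:,:2].astype(np.float32)))
E
python3 c2.py
```

```text
t19.6 pos [ 0.4067 -0.2741  0.169 ] yaw -2.93 tilt [-1.8e-03 -5.0e-04 -1.0e+00] shift [0.017 0.001 0.926] wz -0.0007
pale bench ((0.6602413058280945, 0.07360416650772095), (0.25666552782058716, 0.2352859228849411), 87.22483825683594)
```

View pics/t5.png

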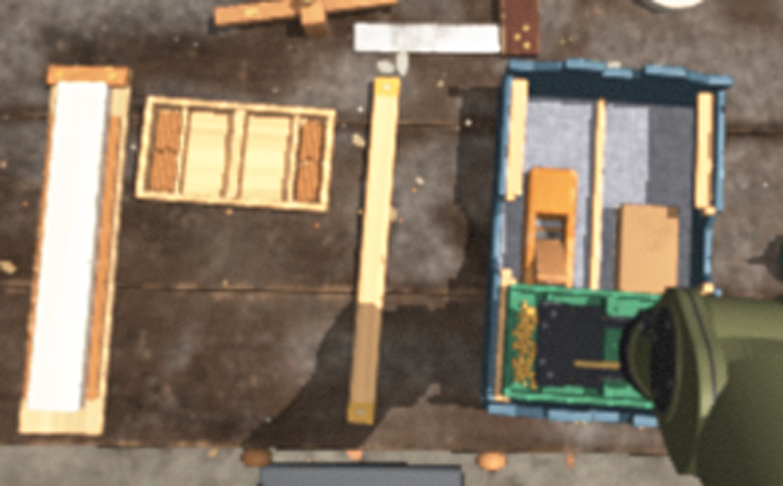

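Call:
step_arm([
  {"dx":0.02,"dy":0,"dz":0.4,"wx":0,"wy":0,"wz":0,"claw":60},
  {"dx":0.02,"dy":0,"dz":0.7,"wx":0,"wy":0,"wz":0,"claw":60},
  {"dx":0.02,"dy":0,"dz":0.92,"wx":0,"wy":0,"wz":0,"claw":60},
  {"dx":0.02,"dy":0,"dz":0.92,"wx":0,"wy":0,"wz":0,"claw":60},
  {"dx":0.02,"dy":0,"dz":0.92,"wx":0,"wy":0,"wz":0,"claw":60},
])

```text
clock: 20.15
tool_pos: [0.4048, -0.271, 0.0958]
eef_rot: [0.023, 1.0, 0.001, 0.0]
contact_force: [-0.5, 0.3, 0.9]
opening: 0.684
finger_force: 0.0
```

Call:
step_arm([
  {"dx":0,"dy":0,"dz":0,"wx":0,"wy":0,"wz":0,"claw":2},
  {"dx":0,"dy":0,"dz":0,"wx":0,"wy":0,"wz":0,"claw":2},
  {"dx":0,"dy":0,"dz":0,"wx":0,"wy":0,"wz":0,"claw":2},
  {"dx":0,"dy":0,"dz":0,"wx":0,"wy":0,"wz":0,"claw":2},
  {"dx":0,"dy":0,"dz":0,"wx":0,"wy":0,"wz":0,"claw":2},
  {"dx":0,"dy":0,"dz":0,"wx":0,"wy":0,"wz":0,"claw":2},
  {"dx":0,"dy":0,"dz":0,"wx":0,"wy":0,"wz":0,"claw":2},
], force=35)

```text
clock: 20.85
tool_pos: [0.4037, -0.2728, 0.0955]
eef_rot: [0.024, 1.0, 0.0, 0.0]
contact_force: [-0.3, 0.1, 0.1]
opening: 0.11
finger_force: 35.0
```

Call:
step_arm([
  {"dx":0,"dy":0,"dz":-0.1,"wx":0,"wy":0,"wz":0,"claw":2},
  {"dx":0,"dy":0,"dz":-0.3,"wx":0,"wy":0,"wz":0,"claw":2},
  {"dx":0,"dy":0,"dz":-0.5,"wx":0,"wy":0,"wz":0,"claw":2},
  {"dx":0,"dy":0,"dz":-0.8,"wx":0,"wy":0,"wz":0,"claw":2},
  {"dx":0,"dy":0,"dz":-1,"wx":0,"wy":0,"wz":0,"claw":2},
  {"dx":0,"dy":0,"dz":-1,"wx":0,"wy":0,"wz":0,"claw":2},
])

```text
clock: 21.45
tool_pos: [0.4045, -0.2733, 0.1772]
eef_rot: [0.024, 1.0, -0.001, 0.002]
contact_force: [-0.1, 0.1, -4.0]
opening: 0.108
finger_force: 35.0
```

```bash
python3 -c "
from h import *
go(.44,.105,.176,-2.8)"
```

```text
t21.4 pos [ 0.4045 -0.2733  0.1772] yaw -2.80 tilt [-0.0031 -0.0013 -1.    ] shift [-0.213  4.745  0.01 ] wz 0.0000
```

Call:
step_arm([
  {"dx":-0.1,"dy":0.4,"dz":0,"wx":0,"wy":0,"wz":0,"claw":2},
  {"dx":-0.1,"dy":0.8,"dz":0,"wx":0,"wy":0,"wz":0,"claw":2},
  {"dx":-0.1,"dy":1,"dz":0,"wx":0,"wy":0,"wz":0,"claw":2},
])

```text
clock: 21.75
tool_pos: [0.4152, -0.1902, 0.1748]
eef_rot: [0.023, 1.0, 0.001, -0.001]
contact_force: [-0.7, 0.5, -4.6]
opening: 0.107
finger_force: 35.0
```

Call:
step_arm([
  {"dx":-0.1,"dy":0.4,"dz":0,"wx":0,"wy":0,"wz":0,"claw":2},
  {"dx":-0.1,"dy":0.8,"dz":0,"wx":0,"wy":0,"wz":0,"claw":2},
  {"dx":-0.1,"dy":1,"dz":0,"wx":0,"wy":0,"wz":0,"claw":2},
])

```text
clock: 22.05
tool_pos: [0.4272, -0.1106, 0.1748]
eef_rot: [0.022, 1.0, 0.001, -0.001]
contact_force: [-0.0, 0.2, -3.7]
opening: 0.109
finger_force: 35.0
```

Call:
step_arm([
  {"dx":0,"dy":0.4,"dz":0,"wx":0,"wy":0,"wz":0,"claw":2},
  {"dx":0,"dy":0.8,"dz":0,"wx":0,"wy":0,"wz":0,"claw":2},
  {"dx":0,"dy":1,"dz":0,"wx":0,"wy":0,"wz":0,"claw":2},
])

```text
clock: 22.35
tool_pos: [0.431, -0.0308, 0.1749]
eef_rot: [0.022, 1.0, 0.001, -0.0]
contact_force: [0.7, 1.1, -4.1]
opening: 0.109
finger_force: 35.0
```

Call:
step_arm([
  {"dx":0,"dy":0.4,"dz":0,"wx":0,"wy":0,"wz":0,"claw":2},
  {"dx":0,"dy":0.8,"dz":0,"wx":0,"wy":0,"wz":0,"claw":2},
  {"dx":0,"dy":1,"dz":0,"wx":0,"wy":0,"wz":0,"claw":2},
])

```text
clock: 22.65
tool_pos: [0.4349, 0.0493, 0.1749]
eef_rot: [0.022, 1.0, 0.001, -0.0]
contact_force: [0.1, -0.2, -4.0]
opening: 0.113
finger_force: 35.0
```

Call:
step_arm([
  {"dx":0,"dy":0.4,"dz":0,"wx":0,"wy":0,"wz":0,"claw":2},
  {"dx":0,"dy":0.6,"dz":0,"wx":0,"wy":0,"wz":0,"claw":2},
  {"dx":0,"dy":0.75,"dz":0,"wx":0,"wy":0,"wz":0,"claw":2},
  {"dx":0,"dy":0.75,"dz":0,"wx":0,"wy":0,"wz":0,"claw":2},
])

```text
clock: 23.05
tool_pos: [0.4379, 0.1075, 0.1751]
eef_rot: [0.023, 1.0, 0.0, -0.0]
contact_force: [0.8, -0.7, -2.5]
opening: 0.109
finger_force: 35.0
```

Call:
step_arm([
  {"dx":0,"dy":0,"dz":0.4,"wx":0,"wy":0,"wz":0,"claw":2},
  {"dx":0,"dy":0,"dz":0.8,"wx":0,"wy":0,"wz":0,"claw":2},
  {"dx":0,"dy":0,"dz":1,"wx":0,"wy":0,"wz":0,"claw":2},
  {"dx":0,"dy":0,"dz":1,"wx":0,"wy":0,"wz":0,"claw":2},
])

```text
clock: 23.45
tool_pos: [0.4367, 0.1041, 0.0936]
eef_rot: [0.025, 1.0, -0.002, -0.002]
contact_force: [-0.5, -0.6, -4.3]
opening: 0.111
finger_force: 35.0
```

Call:
step_arm([
  {"dx":0,"dy":0,"dz":0.3,"wx":0,"wy":0,"wz":0,"claw":2},
  {"dx":0,"dy":0,"dz":0.6,"wx":0,"wy":0,"wz":0,"claw":2},
  {"dx":0,"dy":0,"dz":0.8,"wx":0,"wy":0,"wz":0,"claw":2},
  {"dx":0,"dy":0,"dz":0.92,"wx":0,"wy":0,"wz":0,"claw":2},
  {"dx":0,"dy":0,"dz":0.95,"wx":0,"wy":0,"wz":0,"claw":2},
  {"dx":0,"dy":0,"dz":0.95,"wx":0,"wy":0,"wz":0,"claw":2},
])

```text
clock: 24.05
tool_pos: [0.4396, 0.1048, 0.0215]
eef_rot: [0.025, 1.0, -0.001, -0.0]
contact_force: [0.1, 0.4, -4.0]
opening: 0.111
finger_force: 35.0
```

```bash
python3 -c "
from h import *
go(.44,.105,.0115,-2.8)"
```

```text
t24.1 pos [0.4396 0.1048 0.0215] yaw -2.85 tilt [ 8.0e-04 -2.3e-03 -1.0e+00] shift [-0.005  0.002  0.125] wz -0.0003
```

Call:
step_arm([
  {"dx":0,"dy":0,"dz":0.07,"wx":0,"wy":0,"wz":0,"claw":2},
  {"dx":0,"dy":0,"dz":0.12,"wx":0,"wy":0,"wz":0,"claw":2},
  {"dx":0,"dy":0,"dz":0.12,"wx":0,"wy":0,"wz":0,"claw":2},
  {"dx":0,"dy":0,"dz":0.12,"wx":0,"wy":0,"wz":0,"claw":60},
  {"dx":0,"dy":0,"dz":0.12,"wx":0,"wy":0,"wz":0,"claw":60},
  {"dx":0,"dy":0,"dz":0.12,"wx":0,"wy":0,"wz":0,"claw":60},
  {"dx":0,"dy":0,"dz":-0.4,"wx":0,"wy":0,"wz":0,"claw":60},
  {"dx":0,"dy":0,"dz":-0.8,"wx":0,"wy":0,"wz":0,"claw":60},
])

```text
clock: 24.85
tool_pos: [0.4473, 0.1045, 0.053]
eef_rot: [0.027, 1.0, -0.003, 0.01]
contact_force: [0.4, -1.1, -0.4]
opening: 0.545
finger_force: 0.0
```

Call:
step_arm([
  {"dx":0,"dy":0,"dz":-0.5,"wx":0,"wy":0,"wz":0,"claw":64},
  {"dx":0,"dy":0,"dz":-1,"wx":0,"wy":0,"wz":0,"claw":64},
  {"dx":0,"dy":0,"dz":-1,"wx":0,"wy":0,"wz":0,"claw":64},
])

```text
clock: 25.15
tool_pos: [0.4478, 0.1062, 0.1368]
eef_rot: [0.027, 1.0, -0.0, 0.014]
contact_force: [0.6, 0.7, -0.4]
opening: 0.725
finger_force: 0.0
```

```bash
cat > e.py <<'E'
from h import *
p,d=snap('top'); C=cloud('top',d); Z=C[...,2]; np.savez('t6.npz',p=p,d=d)
cv2.imwrite('pics/t6.png',cv2.resize(p[165:315,330:435],None,fx=4.5,fy=4.5,interpolation=2)[...,::-1])
hsv=cv2.cvtColor(p,cv2.COLOR_RGB2HSV).astype(int)
b=np.zeros((400,640),bool); b[205:305,340:375]=1
m=b&(Z>.040)&(Z<.085)&(hsv[...,0]<25)&(hsv[...,1]>90)
n,l,st,_=cv2.connectedComponentsWithStats(m.astype(np.uint8)); 
for i in range(1,n):
  if st[i,4]>50:
    v,u=np.where(l==i); print(st[i],C[l==i].min(0),C[l==i].max(0)); 
    w=(l==i)&(abs(Z-.053)<.005); v,u=np.where(w); print(len(u),cv2.minAreaRect(plane('top',np.c_[u,v],.053)[:,:2].astype(np.float32)))
# chest-frame height map
c=np.array([.508,-.279]); a=np.radians(-2.8); x=np.array([np.cos(a),np.sin(a)]); y=np.array([-x[1],x[0]])
Q=C.reshape(-1,3)[d.reshape(-1)>0]; X=(Q[:,:2]-c)@x; Y=(Q[:,:2]-c)@y
for s in(1,-1):
  print('side',s)
  for x0 in np.arange(-.11,.111,.01):
    k=(abs(X-x0)<.006)&(abs(s*Y-.1085)<.009)&(Q[:,2]>.05); print('%.2f %.0f'%(x0,1000*np.max(Q[k,2],initial=0)),'%.3f'%np.median(Y[k]) if k.any() else '',end='; ')
E
python3 e.py
```

```text
[348 212  21  59 958] [ 0.42494754 -0.25451986  0.04001871] [ 0.58850738 -0.19713339  0.08198552]
746 ((0.5067421793937683, -0.2253342568874359), (0.0514533631503582, 0.16338881850242615), 87.22944641113281)
side 1
-0.11 101 0.108; -0.10 99 0.109; -0.09 99 0.109; -0.08 100 0.108; -0.07 101 0.108; -0.06 99 0.110; -0.05 99 0.109; -0.04 101 0.107; -0.03 99 0.110; -0.02 65 0.110; -0.01 64 0.111; -0.00 63 0.110; 0.01 63 0.109; 0.02 64 0.110; 0.03 85 0.110; 0.04 98 0.109; 0.05 100 0.109; 0.06 100 0.107; 0.07 100 0.109; 0.08 102 0.108; 0.09 100 0.109; 0.10 98 0.108; 0.11 104 0.107; side -1
-0.11 102 -0.106; -0.10 100 -0.107; -0.09 100 -0.107; -0.08 101 -0.106; -0.07 103 -0.106; -0.06 100 -0.106; -0.05 101 -0.107; -0.04 101 -0.106; -0.03 96 -0.107; -0.02 67 -0.108; -0.01 63 -0.108; -0.00 62 -0.108; 0.01 64 -0.108; 0.02 64 -0.110; 0.03 92 -0.108; 0.04 101 -0.107; 0.05 101 -0.107; 0.06 100 -0.107; 0.07 99 -0.107; 0.08 101 -0.107; 0.09 99 -0.107; 0.10 99 -0.107; 0.11 102 -0.106;
```

View pics/t6.png

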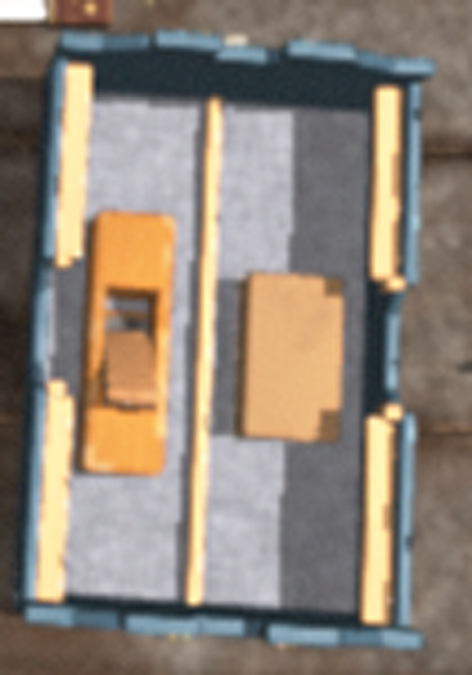

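Call:
step_arm([
  {"dx":-0.3,"dy":-0.2,"dz":-0.4,"wx":0,"wy":0,"wz":0,"claw":58},
  {"dx":-0.6,"dy":-0.6,"dz":-0.6,"wx":0,"wy":0,"wz":0,"claw":58},
  {"dx":-0.6,"dy":-1,"dz":-0.6,"wx":0,"wy":0,"wz":0,"claw":58},
  {"dx":-0.6,"dy":-1,"dz":-0.6,"wx":0,"wy":0,"wz":0,"claw":58},
])

```text
clock: 25.6
tool_pos: [0.4879, 0.017, 0.1807]
eef_rot: [0.031, 0.999, -0.005, 0.009]
contact_force: [0.0, 0.3, -1.1]
opening: 0.658
finger_force: 0.0
```

```bash
python3 -c "
from h import *
go(.507,-.2255,.11,-2.8); print(np.round(get_state()['q'],2))"
```

```text
t25.6 pos [0.4879 0.017  0.1807] yaw -3.55 tilt [-0.019  -0.0091 -0.9998] shift [-0.409 -3.003  0.919] wz -0.0042
[ 0.29  0.68 -0.69  2.03  0.72  0.67  0.63]
```

Call:
step_arm([
  {"dx":0,"dy":-0.5,"dz":0,"wx":0,"wy":0,"wz":0,"claw":58},
  {"dx":-0.1,"dy":-1,"dz":0,"wx":0,"wy":0,"wz":0,"claw":58},
  {"dx":-0.2,"dy":-1,"dz":0,"wx":0,"wy":0,"wz":0,"claw":58},
])

```text
clock: 25.9
tool_pos: [0.4983, -0.0642, 0.1807]
eef_rot: [0.031, 0.999, -0.005, 0.008]
contact_force: [-0.3, -0.5, 0.3]
opening: 0.659
finger_force: 0.0
```

Call:
step_arm([
  {"dx":0,"dy":-0.5,"dz":0,"wx":0,"wy":0,"wz":0,"claw":58},
  {"dx":-0.1,"dy":-1,"dz":0,"wx":0,"wy":0,"wz":0,"claw":58},
  {"dx":-0.2,"dy":-1,"dz":0,"wx":0,"wy":0,"wz":0,"claw":58},
])

```text
clock: 26.2
tool_pos: [0.5104, -0.1445, 0.1814]
eef_rot: [0.031, 0.999, -0.004, 0.009]
contact_force: [0.5, 0.0, -0.7]
opening: 0.66
finger_force: 0.0
```

Call:
step_arm([
  {"dx":0,"dy":-0.5,"dz":0,"wx":0,"wy":0,"wz":0,"claw":58},
  {"dx":0,"dy":-0.8,"dz":0,"wx":0,"wy":0,"wz":0,"claw":58},
  {"dx":0,"dy":-0.8,"dz":0,"wx":0,"wy":0,"wz":0,"claw":58},
  {"dx":0,"dy":-0.8,"dz":0,"wx":0,"wy":0,"wz":0,"claw":58},
])

```text
clock: 26.6
tool_pos: [0.5086, -0.2008, 0.183]
eef_rot: [0.027, 1.0, -0.002, 0.011]
contact_force: [0.6, 1.0, -0.8]
opening: 0.66
finger_force: 0.0
```

```bash
python3 -c "
from h import *
go(.507,-.2255,.11,-2.8)"
```

```text
t26.6 pos [ 0.5086 -0.2008  0.183 ] yaw -3.04 tilt [-0.0212 -0.0025 -0.9998] shift [ 0.023 -0.307  0.913] wz -0.0014
```

Call:
step_arm([
  {"dx":0.02,"dy":-0.3,"dz":0,"wx":0,"wy":0.0067,"wz":0,"claw":58},
  {"dx":0.02,"dy":-0.3,"dz":0,"wx":0,"wy":0.0067,"wz":0,"claw":58},
  {"dx":0.02,"dy":-0.3,"dz":0.5,"wx":0,"wy":0.0067,"wz":0,"claw":58},
  {"dx":0.02,"dy":-0.3,"dz":0.9,"wx":0,"wy":0.0067,"wz":0,"claw":58},
  {"dx":0.02,"dy":-0.3,"dz":0.9,"wx":0,"wy":0.0067,"wz":0,"claw":58},
  {"dx":0.02,"dy":-0.3,"dz":0.9,"wx":0,"wy":0.0067,"wz":0,"claw":58},
])

```text
clock: 27.2
tool_pos: [0.5077, -0.2244, 0.1122]
eef_rot: [0.026, 1.0, -0.001, 0.0]
contact_force: [0.8, 0.1, 0.7]
opening: 0.657
finger_force: 0.0
```

```bash
python3 -c "
from h import *
go(.507,-.2255,.037,-2.8)
p,d=snap('top'); cv2.imwrite('pics/t7.png',cv2.resize(p[165:315,330:435],None,fx=4,fy=4,interpolation=2)[...,::-1])"
```

```text
t27.2 pos [ 0.5077 -0.2244  0.1122] yaw -2.95 tilt [-0.001  -0.0025 -1.    ] shift [ 0.009 -0.012  0.94 ] wz -0.0008
```

View pics/t7.png

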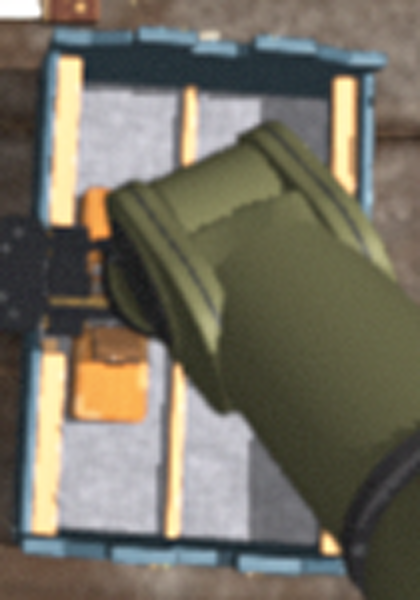

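Call:
step_arm([
  {"dx":0.01,"dy":-0.01,"dz":0.2,"wx":0,"wy":0,"wz":0,"claw":58},
  {"dx":0.01,"dy":-0.01,"dz":0.4,"wx":0,"wy":0,"wz":0,"claw":58},
  {"dx":0.01,"dy":-0.01,"dz":0.55,"wx":0,"wy":0,"wz":0,"claw":58},
  {"dx":0.01,"dy":-0.01,"dz":0.65,"wx":0,"wy":0,"wz":0,"claw":58},
  {"dx":0.01,"dy":-0.01,"dz":0.72,"wx":0,"wy":0,"wz":0,"claw":58},
  {"dx":0.01,"dy":-0.01,"dz":0.76,"wx":0,"wy":0,"wz":0,"claw":58},
  {"dx":0.01,"dy":-0.01,"dz":0.76,"wx":0,"wy":0,"wz":0,"claw":58},
])

```text
clock: 27.95
tool_pos: [0.5065, -0.2275, 0.0508]
eef_rot: [0.027, 1.0, -0.002, 0.0]
contact_force: [-0.2, 0.3, -0.1]
opening: 0.664
finger_force: 0.1
```

Call:
step_arm([
  {"dx":0,"dy":0.02,"dz":0.04,"wx":0,"wy":0,"wz":0,"claw":58},
  {"dx":0,"dy":0.02,"dz":0.09,"wx":0,"wy":0,"wz":0,"claw":58},
  {"dx":0,"dy":0.02,"dz":0.14,"wx":0,"wy":0,"wz":0,"claw":58},
  {"dx":0,"dy":0.02,"dz":0.17,"wx":0,"wy":0,"wz":0,"claw":58},
  {"dx":0,"dy":0.02,"dz":0.17,"wx":0,"wy":0,"wz":0,"claw":58},
])

```text
clock: 28.45
tool_pos: [0.5064, -0.226, 0.037]
eef_rot: [0.027, 1.0, -0.002, 0.0]
contact_force: [0.3, -0.4, 0.1]
opening: 0.656
finger_force: 0.0
```

Call:
step_arm([
  {"dx":0,"dy":0,"dz":0,"wx":0,"wy":0,"wz":0,"claw":40},
  {"dx":0,"dy":0,"dz":0,"wx":0,"wy":0,"wz":0,"claw":40},
  {"dx":0,"dy":0,"dz":0,"wx":0,"wy":0,"wz":0,"claw":40},
  {"dx":0,"dy":0,"dz":0,"wx":0,"wy":0,"wz":0,"claw":40},
], force=45)

```text
clock: 28.85
tool_pos: [0.5067, -0.2255, 0.0374]
eef_rot: [0.027, 1.0, -0.002, 0.001]
contact_force: [-0.5, 1.4, -3.7]
opening: 0.583
finger_force: 45.0
```

Call:
step_arm([
  {"dx":0,"dy":0,"dz":-0.05,"wx":0,"wy":0,"wz":0,"claw":40},
  {"dx":0,"dy":0,"dz":-0.15,"wx":0,"wy":0,"wz":0,"claw":40},
  {"dx":0,"dy":0,"dz":-0.3,"wx":0,"wy":0,"wz":0,"claw":40},
  {"dx":0,"dy":0,"dz":-0.45,"wx":0,"wy":0,"wz":0,"claw":40},
  {"dx":0,"dy":0,"dz":-0.6,"wx":0,"wy":0,"wz":0,"claw":40},
  {"dx":0,"dy":0,"dz":-0.8,"wx":0,"wy":0,"wz":0,"claw":40},
  {"dx":0,"dy":0,"dz":-1,"wx":0,"wy":0,"wz":0,"claw":40},
])

```text
clock: 29.55
tool_pos: [0.5065, -0.2257, 0.119]
eef_rot: [0.027, 1.0, -0.002, 0.001]
contact_force: [-0.0, -0.7, -4.7]
opening: 0.587
finger_force: 45.0
```

Call:
step_arm([
  {"dx":0,"dy":0,"dz":-0.3,"wx":0,"wy":0,"wz":0,"claw":40},
  {"dx":0,"dy":0,"dz":-0.6,"wx":0,"wy":0,"wz":0,"claw":40},
  {"dx":0,"dy":0,"dz":-0.8,"wx":0,"wy":0,"wz":0,"claw":40},
  {"dx":0,"dy":0,"dz":-0.9,"wx":0,"wy":0,"wz":0,"claw":40},
  {"dx":0,"dy":0,"dz":-0.9,"wx":0,"wy":0,"wz":0,"claw":40},
])

```text
clock: 30.05
tool_pos: [0.5069, -0.2256, 0.1909]
eef_rot: [0.027, 1.0, -0.002, 0.002]
contact_force: [0.7, 1.2, -5.7]
opening: 0.583
finger_force: 45.0
```

```bash
python3 -c "
from h import *
go(.5015,.2747,.18,-.44)"
```

```text
t30.1 pos [ 0.5069 -0.2256  0.1909] yaw -3.10 tilt [-0.0033 -0.0047 -1.    ] shift [0.406 6.241 0.105] wz -0.0148
```

Call:
step_arm([
  {"dx":0,"dy":0.3,"dz":0,"wx":0,"wy":0,"wz":0,"claw":40},
  {"dx":0.06,"dy":0.7,"dz":0,"wx":0,"wy":0,"wz":0,"claw":40},
  {"dx":0.06,"dy":1,"dz":0,"wx":0,"wy":0,"wz":0,"claw":40},
])

```text
clock: 30.35
tool_pos: [0.5047, -0.1435, 0.1883]
eef_rot: [0.027, 1.0, -0.001, -0.001]
contact_force: [1.2, 0.8, -5.8]
opening: 0.586
finger_force: 45.0
```

Call:
step_arm([
  {"dx":0,"dy":0.35,"dz":0,"wx":0,"wy":0,"wz":0,"claw":40},
  {"dx":0.06,"dy":0.7,"dz":0,"wx":0,"wy":0,"wz":0,"claw":40},
  {"dx":0.06,"dy":1,"dz":0,"wx":0,"wy":0,"wz":0,"claw":40},
])

```text
clock: 30.65
tool_pos: [0.5042, -0.0636, 0.188]
eef_rot: [0.026, 1.0, -0.002, -0.001]
contact_force: [-0.4, 0.3, -4.7]
opening: 0.585
finger_force: 45.0
```

Call:
step_arm([
  {"dx":0,"dy":0.35,"dz":0,"wx":0,"wy":0,"wz":0,"claw":40},
  {"dx":0.06,"dy":0.7,"dz":0,"wx":0,"wy":0,"wz":0,"claw":40},
  {"dx":0.06,"dy":1,"dz":0,"wx":0,"wy":0,"wz":0,"claw":40},
])

```text
clock: 30.95
tool_pos: [0.5037, 0.0165, 0.1877]
eef_rot: [0.026, 1.0, -0.002, -0.001]
contact_force: [0.5, -0.8, -5.4]
opening: 0.586
finger_force: 45.0
```

Call:
step_arm([
  {"dx":0,"dy":0.35,"dz":0,"wx":0,"wy":0,"wz":0,"claw":40},
  {"dx":0.06,"dy":0.7,"dz":0,"wx":0,"wy":0,"wz":0,"claw":40},
  {"dx":0.06,"dy":1,"dz":0,"wx":0,"wy":0,"wz":0,"claw":40},
])

```text
clock: 31.25
tool_pos: [0.5033, 0.0966, 0.1874]
eef_rot: [0.026, 1.0, -0.002, -0.001]
contact_force: [-0.2, -0.6, -4.1]
opening: 0.587
finger_force: 45.0
```

Call:
step_arm([
  {"dx":0,"dy":0.35,"dz":0,"wx":0,"wy":0,"wz":0,"claw":40},
  {"dx":0.06,"dy":0.7,"dz":0,"wx":0,"wy":0,"wz":0,"claw":40},
  {"dx":0.06,"dy":1,"dz":0,"wx":0,"wy":0,"wz":0,"claw":40},
])

```text
clock: 31.55
tool_pos: [0.5028, 0.1768, 0.187]
eef_rot: [0.026, 1.0, -0.002, -0.001]
contact_force: [-0.5, 0.9, -5.9]
opening: 0.589
finger_force: 45.0
```

Call:
step_arm([
  {"dx":0,"dy":0.35,"dz":0,"wx":0,"wy":0,"wz":-0.005,"claw":40},
  {"dx":0.06,"dy":0.7,"dz":0,"wx":0,"wy":0,"wz":-0.01,"claw":40},
  {"dx":0.06,"dy":1,"dz":0,"wx":0,"wy":0,"wz":-0.015,"claw":40},
  {"dx":0.06,"dy":1,"dz":0,"wx":0,"wy":0,"wz":-0.015,"claw":40},
  {"dx":0.06,"dy":1,"dz":0,"wx":0,"wy":0,"wz":-0.015,"claw":40},
])

```text
clock: 32.05
tool_pos: [0.5029, 0.2552, 0.1866]
eef_rot: [0.003, 1.0, -0.003, -0.0]
contact_force: [0.1, -1.3, -5.6]
opening: 0.587
finger_force: 45.0
```

```bash
python3 -c "
from h import *
go(.5015,.2747,.073,-.44)
print(np.round(get_state()['q'],2))"
```

```text
t32.0 pos [0.5029 0.2552 0.1866] yaw -0.32 tilt [ 7.0e-04 -5.6e-03 -1.0e+00] shift [0.017 0.251 1.418] wz 0.0007
[-0.15  0.76 -0.7   1.79  0.64  0.84  0.4 ]
```

Call:
step_arm([
  {"dx":0.02,"dy":0.25,"dz":0,"wx":0,"wy":0,"wz":0,"claw":40},
  {"dx":0.02,"dy":0.25,"dz":0.3,"wx":0,"wy":0,"wz":0,"claw":40},
  {"dx":0.02,"dy":0.25,"dz":0.6,"wx":0,"wy":0,"wz":0,"claw":40},
  {"dx":0.02,"dy":0.25,"dz":0.9,"wx":0,"wy":0,"wz":0,"claw":40},
  {"dx":0.02,"dy":0.25,"dz":1,"wx":0,"wy":0,"wz":0,"claw":40},
  {"dx":0.02,"dy":0.25,"dz":1,"wx":0,"wy":0,"wz":0,"claw":40},
  {"dx":0.02,"dy":0.25,"dz":1,"wx":0,"wy":0,"wz":0,"claw":40},
])

```text
clock: 32.75
tool_pos: [0.5027, 0.275, 0.1081]
eef_rot: [0.004, 1.0, -0.002, 0.001]
contact_force: [0.6, 0.1, -5.0]
opening: 0.588
finger_force: 45.0
```

```bash
python3 -c "
from h import *
go(.5015,.2747,.0715,-.44)"
```

```text
t32.8 pos [0.5027 0.275  0.1081] yaw -0.43 tilt [-0.0017 -0.0036 -1.    ] shift [ 0.016 -0.003  0.457] wz 0.0000
```

Call:
step_arm([
  {"dx":0.015,"dy":0,"dz":0.15,"wx":0,"wy":0,"wz":0,"claw":40},
  {"dx":0.015,"dy":0,"dz":0.3,"wx":0,"wy":0,"wz":0,"claw":40},
  {"dx":0.015,"dy":0,"dz":0.38,"wx":0,"wy":0,"wz":0,"claw":40},
  {"dx":0.015,"dy":0,"dz":0.42,"wx":0,"wy":0,"wz":0,"claw":40},
  {"dx":0.015,"dy":0,"dz":0.44,"wx":0,"wy":0,"wz":0,"claw":40},
  {"dx":0.015,"dy":0,"dz":0.44,"wx":0,"wy":0,"wz":0,"claw":40},
])

```text
clock: 33.35
tool_pos: [0.5011, 0.2751, 0.0721]
eef_rot: [0.003, 1.0, -0.002, 0.0]
contact_force: [-0.1, -0.5, -4.5]
opening: 0.584
finger_force: 45.0
```

```bash
python3 -c "
from h import *
go(.5015,.2747,.0715,-.44); print(get_state()['contact_force'])
p,d=snap('top'); cv2.imwrite('pics/t8.png',cv2.resize(p[160:330,150:330],None,fx=3,fy=3,interpolation=2)[...,::-1])"
```

```text
t33.4 pos [0.5011 0.2751 0.0721] yaw -0.38 tilt [-9.e-04 -4.e-03 -1.e+00] shift [-0.005 -0.005  0.007] wz 0.0003
[-0.07142245 -0.46106627 -4.52735258]
```

View pics/t8.png

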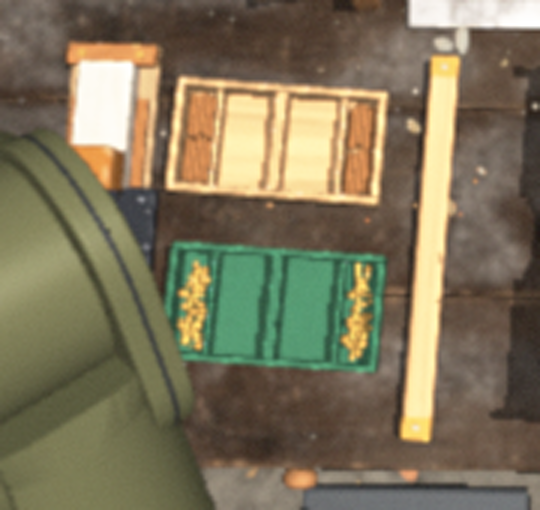

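Call:
step_arm([
  {"dx":0,"dy":0,"dz":0.012,"wx":0,"wy":0,"wz":0,"claw":40},
  {"dx":0,"dy":0,"dz":0.02,"wx":0,"wy":0,"wz":0,"claw":40},
  {"dx":0,"dy":0,"dz":0.02,"wx":0,"wy":0,"wz":0,"claw":40},
])

```text
clock: 33.7
tool_pos: [0.5013, 0.2752, 0.0714]
eef_rot: [0.003, 1.0, -0.002, 0.001]
contact_force: [-1.4, -0.8, 1.5]
opening: 0.589
finger_force: 45.0
```

Call:
step_arm([
  {"dx":0,"dy":0,"dz":0,"wx":0,"wy":0,"wz":0,"claw":66},
  {"dx":0,"dy":0,"dz":0,"wx":0,"wy":0,"wz":0,"claw":66},
  {"dx":0,"dy":0,"dz":0,"wx":0,"wy":0,"wz":0,"claw":66},
  {"dx":0,"dy":0,"dz":-0.15,"wx":0,"wy":0,"wz":0,"claw":66},
  {"dx":0,"dy":0,"dz":-0.4,"wx":0,"wy":0,"wz":0,"claw":66},
  {"dx":0,"dy":0,"dz":-0.7,"wx":0,"wy":0,"wz":0,"claw":66},
  {"dx":0,"dy":0,"dz":-1,"wx":0,"wy":0,"wz":0,"claw":60},
])

```text
clock: 34.4
tool_pos: [0.5009, 0.2754, 0.1522]
eef_rot: [0.003, 1.0, -0.002, 0.0]
contact_force: [1.0, -0.1, -0.0]
opening: 0.691
finger_force: 0.0
```

Call:
step_arm([
  {"dx":-0.3,"dy":-0.4,"dz":-0.3,"wx":0,"wy":0,"wz":0.004,"claw":60},
  {"dx":-0.5,"dy":-0.8,"dz":-0.3,"wx":0,"wy":0,"wz":0.009,"claw":60},
  {"dx":-0.6,"dy":-1,"dz":-0.3,"wx":0,"wy":0,"wz":0.013,"claw":60},
  {"dx":-0.6,"dy":-1,"dz":-0.3,"wx":0,"wy":0,"wz":0.013,"claw":60},
])

```text
clock: 34.8
tool_pos: [0.5494, 0.1916, 0.1747]
eef_rot: [0.027, 1.0, -0.003, 0.0]
contact_force: [0.3, -0.3, -0.3]
opening: 0.68
finger_force: 0.0
```

Call:
step_arm([
  {"dx":-0.3,"dy":-0.5,"dz":0,"wx":0,"wy":0,"wz":0,"claw":60},
  {"dx":-0.6,"dy":-1,"dz":0,"wx":0,"wy":0,"wz":0,"claw":60},
  {"dx":-0.6,"dy":-1,"dz":0,"wx":0,"wy":0,"wz":0,"claw":60},
  {"dx":-0.6,"dy":-1,"dz":0,"wx":0,"wy":0,"wz":0,"claw":60},
])

```text
clock: 35.2
tool_pos: [0.5918, 0.1139, 0.1749]
eef_rot: [0.024, 1.0, -0.001, -0.0]
contact_force: [-0.6, 0.8, 0.1]
opening: 0.68
finger_force: 0.0
```

```bash
cat > f.py <<'E'
from h import *
p,d=snap('top'); C=cloud('top',d); Z=C[...,2]; np.savez('t9.npz',p=p,d=d)
cv2.imwrite('pics/t9.png',cv2.resize(p[160:330,150:330],None,fx=3,fy=3,interpolation=2)[...,::-1])
hsv=cv2.cvtColor(p,cv2.COLOR_RGB2HSV).astype(int)
go(.599,.108,.0115,-2.8)
b=np.zeros((400,640),bool); b[165:312,155:215]=1
m=b&(Z>.08)&(Z<.094); v,u=np.where(m); print('plane',len(u),cv2.minAreaRect(plane('top',np.c_[u,v],.087)[:,:2].astype(np.float32)))
for nm,hh,y0 in(('green',lambda h:(h>60)&(h<95),0),('pale',lambda h:h<28,0)):
  b=np.zeros((400,640),bool); b[170:300,206:282]=1
  m=b&(abs(Z-.036)<.008)&hh(hsv[...,0])&(p.max(-1)>100)
  n,l,st,_=cv2.connectedComponentsWithStats(m.astype(np.uint8)); i=1+st[1:,4].argmax(); v,u=np.where(l==i); print(nm,len(u),cv2.minAreaRect(plane('top',np.c_[u,v],.038)[:,:2].astype(np.float32)))
E
python3 f.py
```

```text
t35.2 pos [0.5913 0.1155 0.1752] yaw -2.58 tilt [ 4.0e-04 -1.6e-03 -1.0e+00] shift [-0.101 -0.086  2.046] wz 0.0012
plane 902 ((0.5020982027053833, 0.27120307087898254), (0.05211612209677696, 0.16187454760074615), 89.74406433105469)
green 93 ((0.4660487174987793, 0.17885683476924896), (0.0638781413435936, 0.044261716306209564), 1.1557977199554443)
pale 36 ((0.6403710842132568, 0.021658580750226974), (0.034211087971925735, 0.014985290355980396), 83.13765716552734)
```

View pics/t9.png

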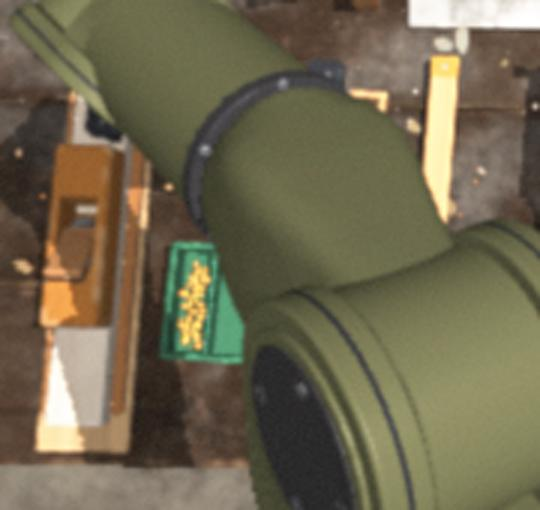

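Call:
step_arm([
  {"dx":-0.1,"dy":-0.08,"dz":0.3,"wx":0,"wy":0,"wz":0.001,"claw":60},
  {"dx":-0.1,"dy":-0.08,"dz":0.7,"wx":0,"wy":0,"wz":0.001,"claw":60},
  {"dx":-0.1,"dy":-0.08,"dz":1,"wx":0,"wy":0,"wz":0.001,"claw":60},
  {"dx":-0.1,"dy":-0.08,"dz":1,"wx":0,"wy":0,"wz":0.001,"claw":60},
])

```text
clock: 35.65
tool_pos: [0.5969, 0.1081, 0.0926]
eef_rot: [0.023, 1.0, -0.002, -0.003]
contact_force: [-0.4, -0.7, 0.4]
opening: 0.684
finger_force: 0.0
```

Call:
step_arm([
  {"dx":0,"dy":0,"dz":0.4,"wx":0,"wy":0,"wz":0,"claw":60},
  {"dx":0,"dy":0,"dz":0.7,"wx":0,"wy":0,"wz":0,"claw":60},
  {"dx":0,"dy":0,"dz":0.9,"wx":0,"wy":0,"wz":0,"claw":60},
  {"dx":0,"dy":0,"dz":1,"wx":0,"wy":0,"wz":0,"claw":60},
  {"dx":0,"dy":0,"dz":1,"wx":0,"wy":0,"wz":0,"claw":60},
])

```text
clock: 36.15
tool_pos: [0.6001, 0.1064, 0.0153]
eef_rot: [0.025, 1.0, -0.002, 0.0]
contact_force: [-1.0, -1.1, -0.1]
opening: 0.682
finger_force: 0.0
```

```bash
python3 -c "
from h import *
go(.5995,.1085,.0115,-2.8)"
```

```text
t36.1 pos [0.6001 0.1064 0.0153] yaw -2.85 tilt [-6.0e-04 -3.7e-03 -1.0e+00] shift [0.009 0.026 0.048] wz -0.0003
```

Call:
step_arm([
  {"dx":0,"dy":0.02,"dz":0.04,"wx":-0.001,"wy":0,"wz":0,"claw":60},
  {"dx":0,"dy":0.02,"dz":0.04,"wx":-0.001,"wy":0,"wz":0,"claw":60},
])

```text
clock: 36.35
tool_pos: [0.601, 0.1076, 0.013]
eef_rot: [0.025, 1.0, 0.0, 0.001]
contact_force: [-0.2, 0.4, 0.8]
opening: 0.683
finger_force: 0.0
```

Call:
step_arm([
  {"dx":0,"dy":0,"dz":0,"wx":0,"wy":0,"wz":0,"claw":2},
  {"dx":0,"dy":0,"dz":0,"wx":0,"wy":0,"wz":0,"claw":2},
  {"dx":0,"dy":0,"dz":0,"wx":0,"wy":0,"wz":0,"claw":2},
  {"dx":0,"dy":0,"dz":0,"wx":0,"wy":0,"wz":0,"claw":2},
  {"dx":0,"dy":0,"dz":0,"wx":0,"wy":0,"wz":0,"claw":2},
  {"dx":0,"dy":0,"dz":0,"wx":0,"wy":0,"wz":0,"claw":2},
  {"dx":0,"dy":0,"dz":0,"wx":0,"wy":0,"wz":0,"claw":2},
], force=35)

```text
clock: 37.05
tool_pos: [0.6005, 0.1076, 0.0122]
eef_rot: [0.025, 1.0, -0.0, 0.001]
contact_force: [0.4, 1.2, -0.9]
opening: 0.107
finger_force: 35.0
```

Call:
step_arm([
  {"dx":0,"dy":0,"dz":-0.1,"wx":0,"wy":0,"wz":0,"claw":2},
  {"dx":0,"dy":0,"dz":-0.3,"wx":0,"wy":0,"wz":0,"claw":2},
  {"dx":0,"dy":0,"dz":-0.6,"wx":0,"wy":0,"wz":0,"claw":2},
  {"dx":0,"dy":0,"dz":-1,"wx":0,"wy":0,"wz":0,"claw":2},
])

```text
clock: 37.45
tool_pos: [0.5994, 0.1065, 0.0929]
eef_rot: [0.025, 1.0, -0.001, -0.001]
contact_force: [0.4, 0.6, -2.6]
opening: 0.106
finger_force: 35.0
```

Call:
step_arm([
  {"dx":0,"dy":0,"dz":-0.5,"wx":0,"wy":0,"wz":0,"claw":2},
  {"dx":0,"dy":0,"dz":-0.9,"wx":0,"wy":0,"wz":0,"claw":2},
  {"dx":0,"dy":0,"dz":-1,"wx":0,"wy":0,"wz":0,"claw":2},
  {"dx":0,"dy":0,"dz":-1,"wx":0,"wy":0,"wz":0,"claw":2},
])

```text
clock: 37.85
tool_pos: [0.6008, 0.1071, 0.1736]
eef_rot: [0.026, 1.0, -0.0, 0.002]
contact_force: [0.2, -0.8, -3.3]
opening: 0.113
finger_force: 35.0
```

```bash
python3 -c "
from h import *
go(.6122,-.2829,.175,-2.78)"
```

```text
t37.9 pos [0.6008 0.1071 0.1736] yaw -2.93 tilt [-3.7e-03 -5.0e-04 -1.0e+00] shift [-0.391 -4.862 -0.013] wz -0.0008
```

Call:
step_arm([
  {"dx":-0.1,"dy":-0.4,"dz":0,"wx":0,"wy":0,"wz":0,"claw":2},
  {"dx":-0.1,"dy":-0.8,"dz":0,"wx":0,"wy":0,"wz":0,"claw":2},
  {"dx":-0.1,"dy":-1,"dz":0,"wx":0,"wy":0,"wz":0,"claw":2},
])

```text
clock: 38.15
tool_pos: [0.6027, 0.0222, 0.1696]
eef_rot: [0.027, 1.0, -0.003, -0.002]
contact_force: [-0.5, 0.2, -4.1]
opening: 0.109
finger_force: 35.0
```

Call:
step_arm([
  {"dx":-0.1,"dy":-0.4,"dz":0,"wx":0,"wy":0,"wz":0,"claw":2},
  {"dx":-0.1,"dy":-0.8,"dz":0,"wx":0,"wy":0,"wz":0,"claw":2},
  {"dx":-0.1,"dy":-1,"dz":0,"wx":0,"wy":0,"wz":0,"claw":2},
])

```text
clock: 38.45
tool_pos: [0.6069, -0.057, 0.1705]
eef_rot: [0.027, 1.0, -0.002, -0.001]
contact_force: [0.4, -0.2, -3.4]
opening: 0.106
finger_force: 35.0
```

Call:
step_arm([
  {"dx":-0.1,"dy":-0.4,"dz":0,"wx":0,"wy":0,"wz":0,"claw":2},
  {"dx":-0.1,"dy":-0.8,"dz":0,"wx":0,"wy":0,"wz":0,"claw":2},
  {"dx":-0.1,"dy":-1,"dz":0,"wx":0,"wy":0,"wz":0,"claw":2},
])

```text
clock: 38.75
tool_pos: [0.6112, -0.1365, 0.1712]
eef_rot: [0.027, 1.0, -0.001, -0.001]
contact_force: [-0.5, -0.2, -3.5]
opening: 0.112
finger_force: 35.0
```

Call:
step_arm([
  {"dx":-0.1,"dy":-0.4,"dz":0,"wx":0,"wy":0,"wz":0,"claw":2},
  {"dx":-0.1,"dy":-0.8,"dz":0,"wx":0,"wy":0,"wz":0,"claw":2},
  {"dx":-0.1,"dy":-1,"dz":0,"wx":0,"wy":0,"wz":0,"claw":2},
])

```text
clock: 39.05
tool_pos: [0.6153, -0.2163, 0.1716]
eef_rot: [0.027, 1.0, -0.001, -0.0]
contact_force: [-0.5, -1.3, -2.7]
opening: 0.111
finger_force: 35.0
```

Call:
step_arm([
  {"dx":0,"dy":-0.4,"dz":0,"wx":0,"wy":0,"wz":0,"claw":2},
  {"dx":0,"dy":-0.7,"dz":0,"wx":0,"wy":0,"wz":0,"claw":2},
  {"dx":0,"dy":-0.86,"dz":0,"wx":0,"wy":0,"wz":0,"claw":2},
  {"dx":0,"dy":-0.86,"dz":0,"wx":0,"wy":0,"wz":0,"claw":2},
  {"dx":0,"dy":-0.86,"dz":0,"wx":0,"wy":0,"wz":0,"claw":2},
])

```text
clock: 39.55
tool_pos: [0.6129, -0.28, 0.1725]
eef_rot: [0.024, 1.0, 0.001, 0.001]
contact_force: [-0.2, 1.2, -2.3]
opening: 0.113
finger_force: 35.0
```

```bash
cat > g.py <<'E'
import sys
from h import *
a=sys.argv; go(*map(float,a[1:5]))
E
python3 g.py .6132 -.2829 .0955 -2.78; python3 f.py | sed -n 2,2p
```

```text
t39.5 pos [ 0.6129 -0.28    0.1725] yaw -2.78 tilt [-0.0012  0.0017 -1.    ] shift [-0.005 -0.037  0.962] wz -0.0000
plane 914 ((0.5020995140075684, 0.27078425884246826), (0.05295117571949959, 0.1617995798587799), 89.84085083007812)Traceback (most recent call last):
  File "f.py", line 11, in <module>
    n,l,st,_=cv2.connectedComponentsWithStats(m.astype(np.uint8)); i=1+st[1:,4].argmax(); v,u=np.where(l==i); print(nm,len(u),cv2.minAreaRect(plane('top',np.c_[u,v],.038)[:,:2].astype(np.float32)))
                                                                       ~~~~~~~~~~~~~~~^^
ValueError: attempt to get argmax of an empty sequence
```

Lower the pale tray onto its runners.

Call:
step_arm([
  {"dx":0,"dy":-0.037,"dz":0.2,"wx":0,"wy":0,"wz":0,"claw":2},
  {"dx":0,"dy":-0.037,"dz":0.4,"wx":0,"wy":0,"wz":0,"claw":2},
  {"dx":0,"dy":-0.037,"dz":0.6,"wx":0,"wy":0,"wz":0,"claw":2},
  {"dx":0,"dy":-0.037,"dz":0.75,"wx":0,"wy":0,"wz":0,"claw":2},
  {"dx":0,"dy":-0.037,"dz":0.85,"wx":0,"wy":0,"wz":0,"claw":2},
  {"dx":0,"dy":-0.037,"dz":0.92,"wx":0,"wy":0,"wz":0,"claw":2},
  {"dx":0,"dy":-0.037,"dz":0.92,"wx":0,"wy":0,"wz":0,"claw":2},
])

```text
clock: 40.3
tool_pos: [0.6121, -0.2856, 0.0981]
eef_rot: [0.025, 1.0, -0.0, 0.0]
contact_force: [0.1, 0.1, -3.2]
opening: 0.113
finger_force: 35.0
```

```bash
python3 g.py .6132 -.2829 .0955 -2.78
```

```text
t40.3 pos [ 0.6121 -0.2856  0.0981] yaw -2.91 tilt [-1.e-04 -4.e-04 -1.e+00] shift [-0.012  0.034  0.033] wz -0.0007
```

Call:
step_arm([
  {"dx":0,"dy":0.03,"dz":0.02,"wx":0,"wy":0,"wz":0,"claw":2},
  {"dx":0,"dy":0.03,"dz":0.03,"wx":0,"wy":0,"wz":0,"claw":2},
  {"dx":0,"dy":0.03,"dz":0.03,"wx":0,"wy":0,"wz":0,"claw":2},
  {"dx":0,"dy":0.03,"dz":0.03,"wx":0,"wy":0,"wz":0,"claw":60},
  {"dx":0,"dy":0.03,"dz":0.03,"wx":0,"wy":0,"wz":0,"claw":60},
  {"dx":0,"dy":0.03,"dz":0.03,"wx":0,"wy":0,"wz":0,"claw":60},
  {"dx":0,"dy":0.03,"dz":-0.4,"wx":0,"wy":0,"wz":0,"claw":60},
  {"dx":0,"dy":0.03,"dz":-1,"wx":0,"wy":0,"wz":0,"claw":60},
])

```text
clock: 41.1
tool_pos: [0.6106, -0.2832, 0.1774]
eef_rot: [0.025, 1.0, 0.0, -0.002]
contact_force: [-0.0, -0.5, 0.6]
opening: 0.538
finger_force: 0.0
```

Call:
step_arm([
  {"dx":0.3,"dy":0.4,"dz":0,"wx":0,"wy":0,"wz":0,"claw":60},
  {"dx":0.4,"dy":0.9,"dz":0,"wx":0,"wy":0,"wz":0,"claw":60},
  {"dx":0.4,"dy":1,"dz":0,"wx":0,"wy":0,"wz":0,"claw":60},
])

```text
clock: 41.4
tool_pos: [0.5843, -0.1959, 0.1804]
eef_rot: [0.022, 1.0, 0.001, 0.001]
contact_force: [0.9, 1.3, 1.4]
opening: 0.68
finger_force: 0.0
```

Call:
step_arm([
  {"dx":0.3,"dy":0.5,"dz":0,"wx":0,"wy":0,"wz":0,"claw":60},
  {"dx":0.4,"dy":1,"dz":0,"wx":0,"wy":0,"wz":0,"claw":60},
  {"dx":0.4,"dy":1,"dz":0,"wx":0,"wy":0,"wz":0,"claw":60},
])

```text
clock: 41.7
tool_pos: [0.5566, -0.1132, 0.18]
eef_rot: [0.02, 1.0, 0.002, 0.001]
contact_force: [1.3, -0.4, 1.0]
opening: 0.681
finger_force: 0.0
```

Call:
step_arm([
  {"dx":0.3,"dy":0.5,"dz":0,"wx":0,"wy":0,"wz":0,"claw":60},
  {"dx":0.4,"dy":1,"dz":0,"wx":0,"wy":0,"wz":0,"claw":60},
  {"dx":0.4,"dy":1,"dz":0,"wx":0,"wy":0,"wz":0,"claw":60},
])

```text
clock: 42.0
tool_pos: [0.529, -0.0324, 0.1798]
eef_rot: [0.021, 1.0, 0.002, 0.002]
contact_force: [1.4, 0.4, 0.1]
opening: 0.68
finger_force: 0.0
```

Call:
step_arm([
  {"dx":0.3,"dy":0.5,"dz":0,"wx":0,"wy":0,"wz":0,"claw":60},
  {"dx":0.4,"dy":1,"dz":0,"wx":0,"wy":0,"wz":0,"claw":60},
  {"dx":0.4,"dy":1,"dz":0,"wx":0,"wy":0,"wz":0,"claw":60},
  {"dx":0.4,"dy":1,"dz":0,"wx":0,"wy":0,"wz":0,"claw":60},
])

```text
clock: 42.4
tool_pos: [0.5018, 0.0428, 0.1787]
eef_rot: [0.025, 1.0, -0.001, 0.001]
contact_force: [-0.6, -0.6, -0.4]
opening: 0.678
finger_force: 0.0
```

```bash
python3 g.py .4396 .105 .0120 -2.8; cat > k.py <<'E'
from h import *
p,d=snap('top'); C=cloud('top',d); Z=C[...,2]
hsv=cv2.cvtColor(p,cv2.COLOR_RGB2HSV).astype(int)
b=np.zeros((400,640),bool); b[165:315,335:432]=1
hi=b&(abs(Z-.122)<.005)
for nm,m in [('green',hi&(hsv[...,0]>55)&(hsv[...,0]<95)),('pale',hi&(hsv[...,0]<25)&(hsv[...,1]>40))]:
    v,u=np.where(m); P=plane('top',np.c_[u,v],.122)[:,:2]; P=P[(P[:,0]<.505) if nm=='green' else (P[:,0]>.51)]
    if len(P)>20: print(nm,len(P),cv2.minAreaRect(P.astype(np.float32)))
E
python3 k.py
```

```text
t42.4 pos [0.5018 0.0428 0.1787] yaw -2.83 tilt [-0.0023 -0.0014 -1.    ] shift [0.82  0.741 2.081] wz -0.0002
pale 588 ((0.61049884557724, -0.2843020260334015), (0.20004570484161377, 0.10873474180698395), 87.10017395019531)
```

Call:
step_arm([
  {"dx":0.4,"dy":0.37,"dz":0,"wx":0,"wy":0,"wz":0,"claw":60},
  {"dx":0.82,"dy":0.74,"dz":0,"wx":0,"wy":0,"wz":0,"claw":60},
  {"dx":0.82,"dy":0.74,"dz":0.4,"wx":0,"wy":0,"wz":0,"claw":60},
  {"dx":0.82,"dy":0.74,"dz":0.8,"wx":0,"wy":0,"wz":0,"claw":60},
  {"dx":0.82,"dy":0.74,"dz":1,"wx":0,"wy":0,"wz":0,"claw":60},
  {"dx":0.82,"dy":0.74,"dz":1,"wx":0,"wy":0,"wz":0,"claw":60},
])

```text
clock: 43.05
tool_pos: [0.4384, 0.103, 0.0966]
eef_rot: [0.027, 1.0, -0.002, -0.001]
contact_force: [-0.4, 0.5, 0.0]
opening: 0.678
finger_force: 0.0
```

Call:
step_arm([
  {"dx":0,"dy":0,"dz":0.4,"wx":0,"wy":0,"wz":0,"claw":60},
  {"dx":0,"dy":0,"dz":0.7,"wx":0,"wy":0,"wz":0,"claw":60},
  {"dx":0,"dy":0,"dz":0.9,"wx":0,"wy":0,"wz":0,"claw":60},
  {"dx":0,"dy":0,"dz":1,"wx":0,"wy":0,"wz":0,"claw":60},
  {"dx":0,"dy":0,"dz":1,"wx":0,"wy":0,"wz":0,"claw":60},
])

```text
clock: 43.55
tool_pos: [0.4397, 0.1043, 0.0181]
eef_rot: [0.025, 1.0, -0.001, 0.001]
contact_force: [-0.6, 0.5, -0.1]
opening: 0.679
finger_force: 0.0
```

```bash
python3 g.py .4396 .105 .0120 -2.8
```

```text
t43.5 pos [0.4397 0.1043 0.0181] yaw -2.91 tilt [-0.0026 -0.0022 -1.    ] shift [0.002 0.008 0.076] wz -0.0006
```

Call:
step_arm([
  {"dx":0,"dy":0.01,"dz":0.075,"wx":-0.0007,"wy":0.0008,"wz":0,"claw":60},
  {"dx":0,"dy":0.01,"dz":0.075,"wx":-0.0007,"wy":0.0008,"wz":0,"claw":60},
  {"dx":0,"dy":0.01,"dz":0.075,"wx":-0.0007,"wy":0.0008,"wz":0,"claw":60},
])

```text
clock: 43.85
tool_pos: [0.4396, 0.1055, 0.0131]
eef_rot: [0.026, 1.0, 0.001, 0.0]
contact_force: [-0.4, 0.3, 0.6]
opening: 0.68
finger_force: 0.0
```

Call:
step_arm([
  {"dx":0,"dy":0,"dz":0,"wx":0,"wy":0,"wz":0,"claw":2},
  {"dx":0,"dy":0,"dz":0,"wx":0,"wy":0,"wz":0,"claw":2},
  {"dx":0,"dy":0,"dz":0,"wx":0,"wy":0,"wz":0,"claw":2},
  {"dx":0,"dy":0,"dz":0,"wx":0,"wy":0,"wz":0,"claw":2},
  {"dx":0,"dy":0,"dz":0,"wx":0,"wy":0,"wz":0,"claw":2},
  {"dx":0,"dy":0,"dz":0,"wx":0,"wy":0,"wz":0,"claw":2},
  {"dx":0,"dy":0,"dz":0,"wx":0,"wy":0,"wz":0,"claw":2},
], force=35)

```text
clock: 44.55
tool_pos: [0.4386, 0.1056, 0.0124]
eef_rot: [0.025, 1.0, 0.0, -0.001]
contact_force: [-0.1, -1.0, 0.5]
opening: 0.112
finger_force: 35.0
```

Call:
step_arm([
  {"dx":0,"dy":0,"dz":-0.1,"wx":0,"wy":0,"wz":0,"claw":2},
  {"dx":0,"dy":0,"dz":-0.3,"wx":0,"wy":0,"wz":0,"claw":2},
  {"dx":0,"dy":0,"dz":-0.6,"wx":0,"wy":0,"wz":0,"claw":2},
  {"dx":0,"dy":0,"dz":-0.9,"wx":0,"wy":0,"wz":0,"claw":2},
  {"dx":0,"dy":0,"dz":-1,"wx":0,"wy":0,"wz":0,"claw":2},
  {"dx":0,"dy":0,"dz":-1,"wx":0,"wy":0,"wz":0,"claw":2},
])

```text
clock: 45.15
tool_pos: [0.4392, 0.1056, 0.0928]
eef_rot: [0.026, 1.0, 0.001, 0.0]
contact_force: [0.5, 0.1, -4.3]
opening: 0.113
finger_force: 35.0
```

Call:
step_arm([
  {"dx":0,"dy":0,"dz":-0.3,"wx":0,"wy":0,"wz":0,"claw":2},
  {"dx":0,"dy":0,"dz":-0.6,"wx":0,"wy":0,"wz":0,"claw":2},
  {"dx":0,"dy":0,"dz":-0.9,"wx":0,"wy":0,"wz":0,"claw":2},
  {"dx":0,"dy":0,"dz":-1,"wx":0,"wy":0,"wz":0,"claw":2},
  {"dx":0,"dy":0,"dz":-1,"wx":0,"wy":0,"wz":0,"claw":2},
])

```text
clock: 45.65
tool_pos: [0.4391, 0.1056, 0.172]
eef_rot: [0.026, 1.0, 0.001, -0.0]
contact_force: [-0.5, -0.1, -5.7]
opening: 0.11
finger_force: 35.0
```

```bash
python3 g.py .4037 -.2728 .175 -2.8
```

```text
t45.6 pos [0.4391 0.1056 0.172 ] yaw -2.93 tilt [ 5.0e-04  1.2e-03 -1.0e+00] shift [ 0.2   -4.746 -0.043] wz -0.0007
```

Call:
step_arm([
  {"dx":0.05,"dy":-0.4,"dz":0,"wx":0,"wy":0,"wz":0,"claw":2},
  {"dx":0.05,"dy":-0.8,"dz":0,"wx":0,"wy":0,"wz":0,"claw":2},
  {"dx":0.05,"dy":-1,"dz":0,"wx":0,"wy":0,"wz":0,"claw":2},
])

```text
clock: 45.95
tool_pos: [0.4289, 0.0224, 0.1703]
eef_rot: [0.027, 1.0, -0.001, -0.003]
contact_force: [-0.1, -0.1, -4.2]
opening: 0.112
finger_force: 35.0
```

Call:
step_arm([
  {"dx":0.05,"dy":-0.4,"dz":0,"wx":0,"wy":0,"wz":0,"claw":2},
  {"dx":0.05,"dy":-0.8,"dz":0,"wx":0,"wy":0,"wz":0,"claw":2},
  {"dx":0.05,"dy":-1,"dz":0,"wx":0,"wy":0,"wz":0,"claw":2},
])

```text
clock: 46.25
tool_pos: [0.4208, -0.0571, 0.1702]
eef_rot: [0.027, 1.0, -0.001, -0.003]
contact_force: [-0.0, -0.4, -3.9]
opening: 0.112
finger_force: 35.0
```

Call:
step_arm([
  {"dx":0.05,"dy":-0.4,"dz":0,"wx":0,"wy":0,"wz":0,"claw":2},
  {"dx":0.05,"dy":-0.8,"dz":0,"wx":0,"wy":0,"wz":0,"claw":2},
  {"dx":0.05,"dy":-1,"dz":0,"wx":0,"wy":0,"wz":0,"claw":2},
])

```text
clock: 46.55
tool_pos: [0.4128, -0.1365, 0.17]
eef_rot: [0.027, 1.0, -0.0, -0.003]
contact_force: [-0.0, -0.0, -4.1]
opening: 0.109
finger_force: 35.0
```

Call:
step_arm([
  {"dx":0.05,"dy":-0.4,"dz":0,"wx":0,"wy":0,"wz":0,"claw":2},
  {"dx":0.05,"dy":-0.8,"dz":0,"wx":0,"wy":0,"wz":0,"claw":2},
  {"dx":0.05,"dy":-1,"dz":0,"wx":0,"wy":0,"wz":0,"claw":2},
])

```text
clock: 46.85
tool_pos: [0.4047, -0.2162, 0.1698]
eef_rot: [0.027, 1.0, 0.0, -0.003]
contact_force: [-0.3, 0.7, -3.9]
opening: 0.111
finger_force: 35.0
```

Call:
step_arm([
  {"dx":0,"dy":-0.4,"dz":0,"wx":0,"wy":0,"wz":0,"claw":2},
  {"dx":0,"dy":-0.6,"dz":0,"wx":0,"wy":0,"wz":0,"claw":2},
  {"dx":0,"dy":-0.75,"dz":0,"wx":0,"wy":0,"wz":0,"claw":2},
  {"dx":0,"dy":-0.75,"dz":0,"wx":0,"wy":0,"wz":0,"claw":2},
  {"dx":0,"dy":-0.75,"dz":0,"wx":0,"wy":0,"wz":0,"claw":2},
])

```text
clock: 47.35
tool_pos: [0.4035, -0.2719, 0.1712]
eef_rot: [0.025, 1.0, 0.001, -0.001]
contact_force: [0.3, 0.5, -3.9]
opening: 0.11
finger_force: 35.0
```

```bash
python3 g.py .4032 -.2728 .0955 -2.8
```

```text
t47.4 pos [ 0.4035 -0.2719  0.1712] yaw -2.85 tilt [ 0.0021  0.0027 -1.    ] shift [ 0.001 -0.014  0.946] wz -0.0003
```

Call:
step_arm([
  {"dx":0,"dy":0,"dz":0.2,"wx":0,"wy":0,"wz":0,"claw":2},
  {"dx":0,"dy":0,"dz":0.4,"wx":0,"wy":0,"wz":0,"claw":2},
  {"dx":0,"dy":0,"dz":0.6,"wx":0,"wy":0,"wz":0,"claw":2},
  {"dx":0,"dy":0,"dz":0.75,"wx":0,"wy":0,"wz":0,"claw":2},
  {"dx":0,"dy":0,"dz":0.85,"wx":0,"wy":0,"wz":0,"claw":2},
  {"dx":0,"dy":0,"dz":0.91,"wx":0,"wy":0,"wz":0,"claw":2},
  {"dx":0,"dy":0,"dz":0.91,"wx":0,"wy":0,"wz":0,"claw":2},
])

```text
clock: 48.05
tool_pos: [0.4036, -0.2722, 0.0988]
eef_rot: [0.025, 1.0, 0.001, -0.001]
contact_force: [-0.9, -0.1, -3.6]
opening: 0.109
finger_force: 35.0
```

```bash
python3 g.py .4032 -.2728 .0955 -2.8
```

```text
t48.0 pos [ 0.4036 -0.2722  0.0988] yaw -2.85 tilt [ 0.0018  0.0018 -1.    ] shift [ 0.004 -0.007  0.042] wz -0.0003
```

Call:
step_arm([
  {"dx":0,"dy":0,"dz":0.02,"wx":0,"wy":0,"wz":0,"claw":2},
  {"dx":0,"dy":0,"dz":0.035,"wx":0,"wy":0,"wz":0,"claw":2},
  {"dx":0,"dy":0,"dz":0.035,"wx":0,"wy":0,"wz":0,"claw":2},
  {"dx":0,"dy":0,"dz":0.035,"wx":0,"wy":0,"wz":0,"claw":60},
  {"dx":0,"dy":0,"dz":0.035,"wx":0,"wy":0,"wz":0,"claw":60},
  {"dx":0,"dy":0,"dz":0.035,"wx":0,"wy":0,"wz":0,"claw":60},
  {"dx":0,"dy":0,"dz":-0.4,"wx":0,"wy":0,"wz":0,"claw":60},
  {"dx":0,"dy":0,"dz":-1,"wx":0,"wy":0,"wz":0,"claw":60},
])

```text
clock: 48.85
tool_pos: [0.4022, -0.2723, 0.1787]
eef_rot: [0.025, 1.0, 0.002, -0.003]
contact_force: [1.0, -1.0, 0.6]
opening: 0.537
finger_force: 0.0
```

Call:
step_arm([
  {"dx":-0.3,"dy":0.4,"dz":0,"wx":0,"wy":0,"wz":0,"claw":46},
  {"dx":-0.4,"dy":0.9,"dz":0,"wx":0,"wy":0,"wz":0,"claw":46},
  {"dx":-0.4,"dy":1,"dz":0,"wx":0,"wy":0,"wz":0,"claw":46},
])

```text
clock: 49.15
tool_pos: [0.442, -0.1901, 0.1805]
eef_rot: [0.022, 1.0, 0.002, 0.002]
contact_force: [0.2, -0.4, 0.8]
opening: 0.522
finger_force: 0.0
```

Call:
step_arm([
  {"dx":-0.3,"dy":0.5,"dz":0,"wx":0,"wy":0,"wz":0,"claw":46},
  {"dx":-0.4,"dy":1,"dz":0,"wx":0,"wy":0,"wz":0,"claw":46},
  {"dx":-0.4,"dy":1,"dz":0,"wx":0,"wy":0,"wz":0,"claw":46},
])

```text
clock: 49.45
tool_pos: [0.4779, -0.11, 0.1802]
eef_rot: [0.021, 1.0, 0.003, 0.001]
contact_force: [0.2, -0.1, 0.8]
opening: 0.524
finger_force: 0.0
```

Call:
step_arm([
  {"dx":-0.3,"dy":0.5,"dz":0,"wx":0,"wy":0,"wz":0,"claw":46},
  {"dx":-0.4,"dy":0.9,"dz":0,"wx":0,"wy":0,"wz":0,"claw":46},
  {"dx":-0.4,"dy":0.9,"dz":0,"wx":0,"wy":0,"wz":0,"claw":46},
  {"dx":-0.4,"dy":0.9,"dz":0,"wx":0,"wy":0,"wz":0,"claw":46},
])

```text
clock: 49.85
tool_pos: [0.5107, -0.0467, 0.1791]
eef_rot: [0.025, 1.0, 0.0, -0.001]
contact_force: [-0.5, -0.7, 0.6]
opening: 0.52
finger_force: 0.0
```

```bash
python3 g.py .5072 -.040 .0035 -2.78; python3 k.py; python3 - <<'E'
from h import *
p,d=snap('top');cv2.imwrite('pics/t10.png',cv2.resize(p[150:330,155:445],None,fx=2.7,fy=2.7,interpolation=2)[...,::-1])
E
```

```text
t49.9 pos [ 0.5107 -0.0467  0.1791] yaw -2.84 tilt [ 2.4e-03  2.0e-04 -1.0e+00] shift [0.043 0.081 2.195] wz -0.0003
green 227 ((0.4259106516838074, -0.3416195213794708), (0.1631542146205902, 0.08934684097766876), 40.0253791809082)
pale 549 ((0.6105049252510071, -0.2841825485229492), (0.20028497278690338, 0.10873474180698395), 87.10017395019531)
```

View pics/t10.png

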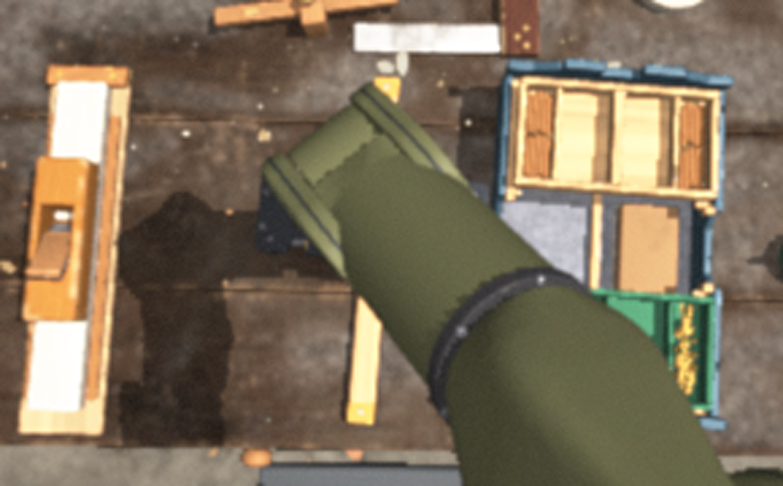

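Call:
step_arm([
  {"dx":0.04,"dy":0.08,"dz":0.4,"wx":0,"wy":0,"wz":0,"claw":46},
  {"dx":0.04,"dy":0.08,"dz":0.8,"wx":0,"wy":0,"wz":0,"claw":46},
  {"dx":0.04,"dy":0.08,"dz":1,"wx":0,"wy":0,"wz":0,"claw":46},
])

```text
clock: 50.25
tool_pos: [0.5064, -0.0419, 0.0973]
eef_rot: [0.027, 1.0, -0.0, -0.002]
contact_force: [-0.3, -0.4, -0.5]
opening: 0.522
finger_force: 0.0
```

Call:
step_arm([
  {"dx":0,"dy":0,"dz":0.4,"wx":0,"wy":0,"wz":0,"claw":46},
  {"dx":0,"dy":0,"dz":0.8,"wx":0,"wy":0,"wz":0,"claw":46},
  {"dx":0,"dy":0,"dz":0.98,"wx":0,"wy":0,"wz":0,"claw":46},
  {"dx":0,"dy":0,"dz":0.98,"wx":0,"wy":0,"wz":0,"claw":46},
  {"dx":0,"dy":0,"dz":0.98,"wx":0,"wy":0,"wz":0,"claw":46},
])

```text
clock: 50.75
tool_pos: [0.5079, -0.0406, 0.0211]
eef_rot: [0.026, 1.0, 0.0, -0.001]
contact_force: [-0.6, -0.1, 0.6]
opening: 0.523
finger_force: 0.0
```

```bash
python3 g.py .5072 -.040 .0035 -2.78
```

```text
t50.8 pos [ 0.5079 -0.0406  0.0211] yaw -2.99 tilt [ 1.8e-03  6.0e-04 -1.0e+00] shift [0.008 0.007 0.22 ] wz -0.0012
```

Call:
step_arm([
  {"dx":0.01,"dy":0.01,"dz":0.1,"wx":0,"wy":0,"wz":-0.001,"claw":46},
  {"dx":0.01,"dy":0.01,"dz":0.18,"wx":0,"wy":0,"wz":-0.001,"claw":46},
  {"dx":0.01,"dy":0.01,"dz":0.215,"wx":0,"wy":0,"wz":-0.001,"claw":46},
  {"dx":0.01,"dy":0.01,"dz":0.215,"wx":0,"wy":0,"wz":-0.001,"claw":46},
])

```text
clock: 51.15
tool_pos: [0.5072, -0.0386, 0.0035]
eef_rot: [0.024, 1.0, 0.001, -0.001]
contact_force: [0.6, 0.1, -0.1]
opening: 0.519
finger_force: 0.0
```

Call:
step_arm([
  {"dx":0,"dy":0,"dz":0,"wx":0,"wy":0,"wz":0,"claw":10},
  {"dx":0,"dy":0,"dz":0,"wx":0,"wy":0,"wz":0,"claw":10},
  {"dx":0,"dy":0,"dz":0,"wx":0,"wy":0,"wz":0,"claw":10},
  {"dx":0,"dy":0,"dz":0,"wx":0,"wy":0,"wz":0,"claw":10},
  {"dx":0,"dy":0,"dz":0,"wx":0,"wy":0,"wz":0,"claw":10},
], force=30)

```text
clock: 51.65
tool_pos: [0.5074, -0.0388, 0.0039]
eef_rot: [0.024, 1.0, 0.001, -0.001]
contact_force: [0.9, -0.6, 2.3]
opening: 0.293
finger_force: 30.0
```

Call:
step_arm([
  {"dx":0,"dy":0,"dz":-0.1,"wx":0,"wy":0,"wz":0,"claw":10},
  {"dx":0,"dy":0,"dz":-0.4,"wx":0,"wy":0,"wz":0,"claw":10},
  {"dx":0,"dy":0,"dz":-0.8,"wx":0,"wy":0,"wz":0,"claw":10},
  {"dx":0,"dy":0,"dz":-1,"wx":0,"wy":0,"wz":0,"claw":10},
])

```text
clock: 52.05
tool_pos: [0.5078, -0.0383, 0.0859]
eef_rot: [0.024, 1.0, 0.001, 0.0]
contact_force: [0.8, -0.4, -2.2]
opening: 0.29
finger_force: 30.0
```

Call:
step_arm([
  {"dx":0,"dy":0,"dz":-0.4,"wx":0,"wy":0,"wz":0,"claw":10},
  {"dx":0,"dy":0,"dz":-0.8,"wx":0,"wy":0,"wz":0,"claw":10},
  {"dx":0,"dy":0,"dz":-1,"wx":0,"wy":0,"wz":0,"claw":10},
])

```text
clock: 52.35
tool_pos: [0.508, -0.0384, 0.1664]
eef_rot: [0.024, 1.0, 0.001, 0.001]
contact_force: [1.0, 0.9, -2.4]
opening: 0.296
finger_force: 30.0
```

Call:
step_arm([
  {"dx":0,"dy":0,"dz":-0.3,"wx":0,"wy":0,"wz":0,"claw":10},
  {"dx":0,"dy":0,"dz":-0.4,"wx":0,"wy":0,"wz":0,"claw":10},
  {"dx":0,"dy":0,"dz":-0.4,"wx":0,"wy":0,"wz":0,"claw":10},
])

```text
clock: 52.65
tool_pos: [0.5079, -0.0388, 0.1966]
eef_rot: [0.024, 1.0, 0.001, 0.0]
contact_force: [-0.2, 0.3, -1.3]
opening: 0.292
finger_force: 30.0
```

```bash
python3 g.py .5075 -.2802 .18 -2.78
```

```text
t52.6 pos [ 0.5079 -0.0388  0.1966] yaw -2.74 tilt [-6.0e-04  1.5e-03 -1.0e+00] shift [-0.138 -3.015  0.203] wz 0.0002
```

Call:
step_arm([
  {"dx":-0.05,"dy":-0.4,"dz":0,"wx":0,"wy":0,"wz":0,"claw":10},
  {"dx":-0.05,"dy":-0.8,"dz":0,"wx":0,"wy":0,"wz":0,"claw":10},
  {"dx":-0.05,"dy":-1,"dz":0,"wx":0,"wy":0,"wz":0,"claw":10},
])

```text
clock: 52.95
tool_pos: [0.5063, -0.1224, 0.1938]
eef_rot: [0.025, 1.0, -0.0, -0.003]
contact_force: [-0.4, 0.4, -1.6]
opening: 0.293
finger_force: 30.0
```

Call:
step_arm([
  {"dx":-0.05,"dy":-0.4,"dz":0,"wx":0,"wy":0,"wz":0,"claw":10},
  {"dx":-0.05,"dy":-0.8,"dz":0,"wx":0,"wy":0,"wz":0,"claw":10},
  {"dx":-0.05,"dy":-1,"dz":0,"wx":0,"wy":0,"wz":0,"claw":10},
])

```text
clock: 53.25
tool_pos: [0.5063, -0.2026, 0.1935]
eef_rot: [0.026, 1.0, 0.0, -0.003]
contact_force: [-0.6, -0.0, -1.2]
opening: 0.292
finger_force: 30.0
```

Call:
step_arm([
  {"dx":-0.04,"dy":-0.4,"dz":0,"wx":0,"wy":0,"wz":0,"claw":10},
  {"dx":-0.04,"dy":-0.8,"dz":0,"wx":0,"wy":0,"wz":0,"claw":10},
  {"dx":-0.04,"dy":-1,"dz":0,"wx":0,"wy":0,"wz":0,"claw":10},
  {"dx":-0.04,"dy":-1,"dz":0,"wx":0,"wy":0,"wz":0,"claw":10},
  {"dx":-0.04,"dy":-1,"dz":0,"wx":0,"wy":0,"wz":0,"claw":10},
])

```text
clock: 53.75
tool_pos: [0.5068, -0.2779, 0.1943]
eef_rot: [0.024, 1.0, 0.002, -0.001]
contact_force: [-0.8, 0.4, -2.2]
opening: 0.295
finger_force: 30.0
```

```bash
python3 g.py .5075 -.2802 .128 -2.78; python3 k.py; python3 - <<'E'
from h import *
p,d=snap('top');cv2.imwrite('pics/t11.png',cv2.resize(p[160:320,320:445],None,fx=3.6,fy=3.6,interpolation=2)[...,::-1])
E
```

```text
t53.8 pos [ 0.5068 -0.2779  0.1943] yaw -2.70 tilt [ 0.0029  0.0032 -1.    ] shift [-0.012 -0.031  0.828] wz 0.0004
green 555 ((0.4046139717102051, -0.2736564874649048), (0.2006402462720871, 0.11346831917762756), 86.29991912841797)
pale 339 ((0.615153431892395, -0.28386473655700684), (0.10922583192586899, 0.20344184339046478), 1.487138032913208)
```

View pics/t11.png

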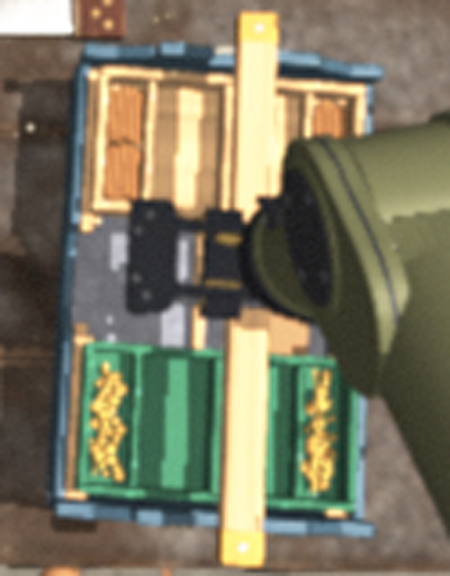

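Call:
step_arm([
  {"dx":-0.01,"dy":-0.03,"dz":0.2,"wx":0,"wy":0,"wz":0,"claw":10},
  {"dx":-0.01,"dy":-0.03,"dz":0.4,"wx":0,"wy":0,"wz":0,"claw":10},
  {"dx":-0.01,"dy":-0.03,"dz":0.6,"wx":0,"wy":0,"wz":0,"claw":10},
  {"dx":-0.01,"dy":-0.03,"dz":0.72,"wx":0,"wy":0,"wz":0,"claw":10},
  {"dx":-0.01,"dy":-0.03,"dz":0.78,"wx":0,"wy":0,"wz":0,"claw":10},
  {"dx":-0.01,"dy":-0.03,"dz":0.81,"wx":0,"wy":0,"wz":0,"claw":10},
  {"dx":-0.01,"dy":-0.03,"dz":0.81,"wx":0,"wy":0,"wz":0,"claw":10},
])

```text
clock: 54.55
tool_pos: [0.5081, -0.2814, 0.1305]
eef_rot: [0.024, 1.0, 0.001, -0.001]
contact_force: [-0.0, -1.0, -2.5]
opening: 0.293
finger_force: 30.0
```

```bash
python3 g.py .5075 -.2802 .128 -2.78
```

```text
t54.5 pos [ 0.5081 -0.2814  0.1305] yaw -2.73 tilt [ 0.0011  0.0015 -1.    ] shift [0.009 0.014 0.031] wz 0.0003
```

Call:
step_arm([
  {"dx":0,"dy":0.01,"dz":0.02,"wx":0,"wy":0,"wz":0,"claw":10},
  {"dx":0,"dy":0.01,"dz":0.033,"wx":0,"wy":0,"wz":0,"claw":10},
  {"dx":0,"dy":0.01,"dz":0.033,"wx":0,"wy":0,"wz":0,"claw":10},
  {"dx":0,"dy":0.01,"dz":0.033,"wx":0,"wy":0,"wz":0,"claw":46},
  {"dx":0,"dy":0.01,"dz":0.033,"wx":0,"wy":0,"wz":0,"claw":46},
  {"dx":0,"dy":0.01,"dz":0.033,"wx":0,"wy":0,"wz":0,"claw":46},
  {"dx":0,"dy":0.01,"dz":-0.4,"wx":0,"wy":0,"wz":0,"claw":46},
  {"dx":0,"dy":0.01,"dz":-1,"wx":0,"wy":0,"wz":0,"claw":46},
])

```text
clock: 55.35
tool_pos: [0.5064, -0.2805, 0.2095]
eef_rot: [0.024, 1.0, 0.002, -0.003]
contact_force: [1.3, -1.0, 0.3]
opening: 0.524
finger_force: 0.0
```

Call:
step_arm([
  {"dx":0,"dy":0.4,"dz":-0.5,"wx":0,"wy":0,"wz":0,"claw":46},
  {"dx":0,"dy":0.8,"dz":-0.5,"wx":0,"wy":0,"wz":0,"claw":46},
  {"dx":0,"dy":1,"dz":-0.5,"wx":0,"wy":0,"wz":0,"claw":46},
])

```text
clock: 55.65
tool_pos: [0.5132, -0.1977, 0.2529]
eef_rot: [0.022, 1.0, 0.001, 0.001]
contact_force: [0.4, -0.1, -0.5]
opening: 0.522
finger_force: 0.0
```

Call:
step_arm([
  {"dx":0,"dy":0.4,"dz":0,"wx":0,"wy":0,"wz":0,"claw":46},
  {"dx":0,"dy":0.8,"dz":0,"wx":0,"wy":0,"wz":0,"claw":46},
  {"dx":0,"dy":1,"dz":0,"wx":0,"wy":0,"wz":0,"claw":46},
])

```text
clock: 55.95
tool_pos: [0.516, -0.1176, 0.2515]
eef_rot: [0.022, 1.0, 0.001, -0.0]
contact_force: [0.6, -0.5, -0.3]
opening: 0.522
finger_force: 0.0
```

Call:
step_arm([
  {"dx":0.3,"dy":0.4,"dz":0,"wx":0,"wy":0,"wz":0,"claw":46},
  {"dx":0.6,"dy":0.8,"dz":0,"wx":0,"wy":0,"wz":0,"claw":46},
  {"dx":0.6,"dy":1,"dz":0,"wx":0,"wy":0,"wz":0,"claw":46},
])

```text
clock: 56.25
tool_pos: [0.4686, -0.0361, 0.2513]
eef_rot: [0.021, 1.0, 0.0, -0.002]
contact_force: [1.1, -0.5, -0.1]
opening: 0.52
finger_force: 0.0
```

Call:
step_arm([
  {"dx":0.3,"dy":0.4,"dz":0,"wx":0,"wy":0,"wz":0,"claw":46},
  {"dx":0.5,"dy":0.8,"dz":0,"wx":0,"wy":0,"wz":0,"claw":46},
  {"dx":0.5,"dy":0.8,"dz":0,"wx":0,"wy":0,"wz":0,"claw":46},
  {"dx":0.5,"dy":0.8,"dz":0,"wx":0,"wy":0,"wz":0,"claw":46},
  {"dx":0.5,"dy":0.8,"dz":0,"wx":0,"wy":0,"wz":0,"claw":46},
])

```text
clock: 56.75
tool_pos: [0.4352, 0.0261, 0.2511]
eef_rot: [0.025, 1.0, 0.0, -0.001]
contact_force: [0.5, 0.9, 1.1]
opening: 0.524
finger_force: 0.0
```

```bash
cat > m.py <<'E'
from h import *
p,d=snap('top'); C=cloud('top',d); Z=C[...,2]
cv2.imwrite('pics/t12.png',cv2.resize(p[150:330,155:445],None,fx=2.7,fy=2.7,interpolation=2)[...,::-1])
b=np.zeros((400,640),bool); b[160:320,370:400]=1
hsv=cv2.cvtColor(p,cv2.COLOR_RGB2HSV).astype(int)
m=b&(abs(Z-.146)<.008)&(p[...,0]>150)&(hsv[...,1]>50)
n,l,st,_=cv2.connectedComponentsWithStats(m.astype(np.uint8)); i=1+st[1:,4].argmax(); v,u=np.where(l==i)
print('bar',cv2.minAreaRect(plane('top',np.c_[u,v],.146)[:,:2].astype(np.float32)),np.median(Z[l==i]))
# strip edges vs plane edges, per row: gradient columns at z known
q=np.load('t6.npz')['p'].astype(float)
def edges(img,row,a,b2):
    g=np.diff(cv2.GaussianBlur(img,(3,3),0).sum(-1)[row,a:b2]); return g
for r in(200,295):
  w=q[r,155:215].min(-1); print('strip row',r,[(155+i,int(x)) for i,x in enumerate(w)][:])
w=p[:,155:215].astype(int)
for r in(215,235,258): print('plane row',r,[(155+i,int(x[0]),int(x[2]),round(float(Z[r,155+i])*1000)) for i,x in enumerate(w[r]) if 5<=i<45])
E
python3 m.py
```

```text
bar ((0.5064023733139038, -0.28102996945381165), (0.027264980599284172, 0.3670802116394043), 87.18108367919922) 0.14699956317929552
strip row 200 [(155, 79), (156, 81), (157, 84), (158, 82), (159, 81), (160, 80), (161, 76), (162, 80), (163, 84), (164, 90), (165, 91), (166, 95), (167, 93), (168, 92), (169, 88), (170, 85), (171, 79), (172, 76), (173, 102), (174, 183), (175, 244), (176, 246), (177, 245), (178, 244), (179, 245), (180, 246), (181, 245), (182, 246), (183, 246), (184, 248), (185, 249), (186, 248), (187, 249), (188, 247), (189, 245), (190, 246), (191, 243), (192, 215), (193, 160), (194, 129), (195, 103), (196, 94), (197, 95), (198, 95), (199, 114), (200, 140), (201, 112), (202, 75), (203, 67), (204, 70), (205, 65), (206, 54), (207, 102), (208, 171), (209, 171), (210, 107), (211, 77), (212, 70), (213, 85), (214, 87)]
strip row 295 [(155, 23), (156, 28), (157, 27), (158, 30), (159, 31), (160, 30), (161, 40), (162, 39), (163, 51), (164, 75), (165, 126), (166, 166), (167, 166), (168, 161), (169, 160), (170, 160), (171, 161), (172, 159), (173, 158), (174, 149), (175, 152), (176, 
[... 2166 characters left out ...]
 84), (165, 231, 72, 86), (166, 242, 79, 86), (167, 245, 83, 90), (168, 243, 78, 87), (169, 229, 70, 84), (170, 187, 54, 89), (171, 158, 49, 85), (172, 155, 47, 84), (173, 153, 44, 88), (174, 156, 48, 87), (175, 157, 48, 88), (176, 159, 52, 89), (177, 157, 47, 85), (178, 157, 51, 87), (179, 157, 52, 85), (180, 164, 67, 89), (181, 167, 84, 87), (182, 152, 82, 86), (183, 126, 64, 85), (184, 102, 46, 77), (185, 89, 29, 71), (186, 90, 31, 62), (187, 93, 49, 55), (188, 98, 72, 30), (189, 87, 73, 20), (190, 68, 54, 596), (191, 74, 54, 597), (192, 83, 61, 601), (193, 87, 60, 604), (194, 94, 65, 603), (195, 90, 63, 604), (196, 74, 54, 604), (197, 71, 51, 600), (198, 73, 50, 599), (199, 91, 63, 606)]
```

View pics/t12.png

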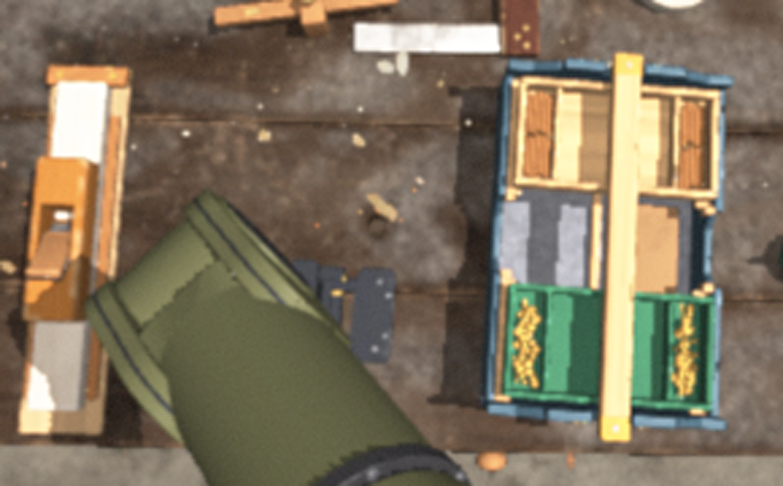

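```bash
python3 - <<'E'
from h import *
for z,L in((.087,[(167.8,215),(187.2,215),(163.9,258),(183.4,258)]),(.039,[(173.8,200),(192.6,200),(164.7,295),(184.1,295)])):
    P=plane('top',L,z)[:,:2]; print(P.round(4).tolist(),(P[:2].mean(0)+P[2:].mean(0))/2, (P[:2].mean(0)).round(4),P[2:].mean(0).round(4))
E
```

```text
[[0.5626, 0.2974], [0.5638, 0.2454], [0.4474, 0.2977], [0.4483, 0.2465]] [0.50554162 0.2717479 ] [0.5632 0.2714] [0.4479 0.2721]
[[0.6122, 0.3016], [0.6135, 0.2486], [0.3482, 0.3042], [0.349, 0.2518]] [0.48071052 0.27655023] [0.6128 0.2751] [0.3486 0.278 ]
```

```bash
python3 - <<'E'
from h import *
A=[]
for i in range(6):
    p,d=snap('top'); A.append(d)
d=np.median(A,0); C=cloud('top',d)
v,u=np.mgrid[0:400,0:640]; b=(u>150)&(u<215)
X,Y,Z=C[...,0],C[...,1],C[...,2]
def f(nm,m):
    print(nm,m.sum(), np.percentile(Y[m],[10,50,90]).round(4), np.polyfit(X[m]-.5,Y[m],1).round(4))
pl=b&(abs(X-.505)<.07)
f('plane right face',pl&(Z>.05)&(Z<.078)&(Y<.255))
st=b&(X>.60)&(X<.66)|b&(X>.36)&(X<.41)
f('strip right face',st&(Z>.015)&(Z<.032)&(Y<.262)&(Y>.24))
ok=b&(Z>.036)&(Z<.043)&(X>.60)&(X<.66); 
for x0 in(.61,.63,.65,.37,.39,.41): 
    k=b&(abs(X-x0)<.008)&(abs(Z-.039)<.006); print('strip top',x0,Y[k].min().round(4),Y[k].max().round(4))
for x0 in(.45,.48,.53,.56):
    k=b&(abs(X-x0)<.008)&(abs(Z-.087)<.006); print('plane top',x0,Y[k].min().round(4),Y[k].max().round(4))
n='side'; p,d=snap(n); cv2.imwrite('pics/s2.png',cv2.resize(p[120:210,220:370],None,fx=5,fy=5,interpolation=2)[...,::-1])
E
```

```text
plane right face 165 [0.2468 0.2473 0.2477] [-0.005   0.2473]
strip right face 179 [0.2414 0.2482 0.2522] [-0.0011  0.2474]
strip top 0.61 0.2501 0.298
strip top 0.63 0.2499 0.2998
strip top 0.65 0.2499 0.2995
strip top 0.37 0.252 0.3002
strip top 0.39 0.2519 0.3011
strip top 0.41 0.252 0.3012
plane top 0.45 0.2474 0.2981
plane top 0.48 0.2471 0.2988
plane top 0.53 0.2472 0.2974
plane top 0.56 0.2468 0.2975
```

View pics/s2.png

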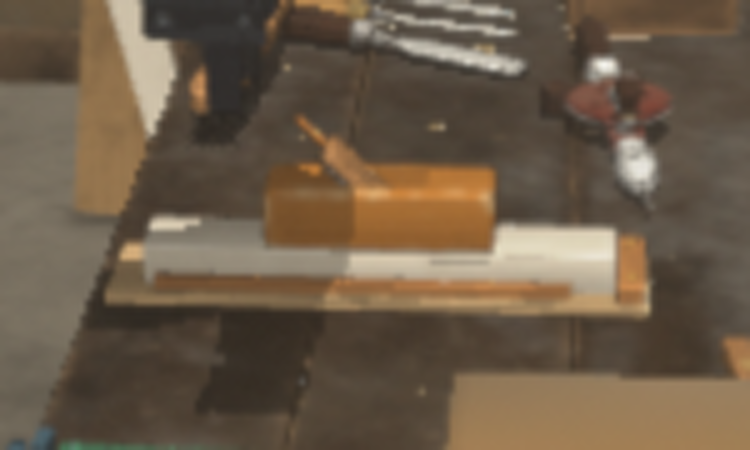

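```bash
python3 -c "
from h import *
print(get_state()['clock'],workorder.finish_job())"
```

```text
the job is handed in; nothing more can be done
57.15 None
```

The job is handed in at 57 s of the 141 s limit, but I got no pass/fail verdict back. The last pictures show the plane upright on the pale strip, in line with it and about 2–3 mm off its centreline, both trays back on their runners at their own ends, and the bar in its two notches. I also put the bar back in its notches once at the start to grip it higher, before taking it off for good.

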